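# Weigh a plate carrier on the spring hook scale

### The arm

A 6-joint arm with a two-finger parallel gripper is mounted at the origin on the work surface. World frame = base frame: x ahead of the robot, y to its left, z up, the work surface at z = 0. Lengths are in mm, angles in rad, forces in N, time in s.
With the tool pointing down it reaches from about 275 to 1000 mm from the base axis. Payload 8.4 kg.
Tool frame: the origin (TCP) lies on the centre line of the jaws, within the pads' length; the fingertips stand 22 mm ahead of it and the grasp point (between the pads) lies 3 mm ahead of it; z points along the fingers, x is the direction in which the jaws open and shut, and the axes are right-handed (so a half turn about z gives the same grasp; the last joint's range is limited). The gripper opens to 85 mm and grips with 20 to 120 N. Pads are 22 mm wide; open, the fingers measure 114 mm over their backs; the gripper's body (76 mm by 85 mm) begins 54 mm behind the grasp point. The pads swing forward as they close: fully open they stand 13 mm farther back than shut.
Start: joints at [-1.275, 0.353, 1.633, -0, 1.155, -0.002], TCP at [183.385, -597.493, 253.281] pointing down, gripper open.
Joint ranges: [-2.63, 2.63], [-0.92, 2.1], [0.06, 2.66], [-1.3, 4.44], [0, 2.69], [-3.02, 3.02]. Speed limits (rad/s): [2.22, 2.22, 2.79, 3.14, 3.14, 3.14].

### API

Orientations are given as [roll, pitch, yaw] about the fixed x, y, z axes, in that order (R = Rz(yaw) Ry(pitch) Rx(roll)).
In Python, from rig import status, viewer, job gives the robot as it stands.
- The arm moves only by the tool send_rows, never from a script. Its argument "plan" is a list of rows, each a list of 3 entries, a list of its own where there are three numbers: the shift along the tool's x, y, z in m, then the turn, a rotation vector about the tool's x, y, z in rad, then the opening, from -1 (shut) to 1 (fully open). In form: [[[x, y, z], [rx, ry, rz], jaw], ...]. A call has exactly 5 rows; each row is the pose to reach, as a shift and turn from the pose measured when the call began, along the tool's axes at that moment; what a row does not reach only later rows make up. A row lasts 1/12 s, in which the tool goes at most 41.7 mm and 7.16 degrees, less where a joint would pass 70% of its speed; a pose out of reach is approached as far as the arm can. A call with a gripper value outside its range is refused whole. The fingers move at their own pace and stop on an object; "squeeze" is the grip in N (left out, the last holds). Time passes only in rows, so rows that repeat a pose let the fingers close, or fill a call up. It gives the time, the measured TCP pose, the force and the opening at its end, in the units of the state.
- status.sense(): the state, without advancing time (a new reading comes with each control period).
- viewer.grab_frame(name): name is "scene" or "side" or "wrist"; returns the picture (420x560x3 uint8, red, green, blue); there is no depth.
- viewer.camera_params(name): a dict with "intrinsics" (3x3 intrinsics, pixels), "dist_coeffs" ([k1, k2, p1, p2, k3] as OpenCV has them; the pictures are not rectified), "xyz" and "orientation" of the camera in the world. Camera axes: x right, y down, z forward; pixel columns grow to the right and rows downward; lengths in mm; the calibration is good to about 2 mm. A picture is of the moment at which its call begins: read the wrist's pose just before it. camera_params takes no time and is no camera call; for the wrist camera it gives the pose at the moment of the call.
- job.sign_off(): hands the job in, once; it reports no verdict.
Trained networks look in the newest picture that a camera, given by its name, has taken for a name from the list of things; names that differ only in an ending like _2 or _b are one class to them, and where a whole thing is asked for, a point or a joint stands for the part that bears it (a point fixed in the world has none). Each returns a list of dicts, best first, with "p" (0 to 1); they miss things now and then, are a little off and sometimes report something else, mostly with a low value. They report only what shows in the picture. A call takes as long as a camera call.
- viewer.cut_out(label, camera): "mask" (420x560 bool, what is visible of it) and "extent" ([left, top, width, height] in pixels, round what is visible of it).
The state is a dict: "clock": time; "qpos": joint angles; "qvel": joint speeds; "joint_efforts": joint torques, N m; "eef_pos": TCP position; "tcp_rot": TCP orientation; "contact_force": force on the tool from outside, world axes, zero at the start; "wrist_torque": the same for the moment, N m; "opening": opening from 0.0 (shut) to 1.0 (fully open).
Only numpy, scipy, OpenCV 4.12 (cv2) and the standard library are available. Lean on these libraries where they do the work, as an engineer would, in place of code of your own. Each camera call takes 0.05 s, during which the arm holds its last target.

### The job

Weigh the plate carrier: hang it by its wire bail in the hook of the spring scale, ease its whole weight onto the hook before letting go so that the pointer neither jerks, bounces nor reaches the red band, and let it hang free until it has stood still for two seconds. Then lift it slowly off the hook and set it down softly, flat and upright, in the blue tray, leaving the scale empty. Do not knock the scale hard or disturb the other things on the bench.

Things in the scene. Friction and masses are not known exactly. Their poses are not given: they have to be found in the camera images.
- carrier: Microplate carrier, loose: aluminium base 86 (x) x 126 (y) x 16 mm, on it a white plate with pink wells, top at z = 28 mm; over it a steel wire bail with a blue grip block on its peak. Weight unknown beforehand, 0.19 to 0.92 kg, mostly in the base; it hangs upright when held by the grip or the bail's peak. Origin: centre of the underside; z up.
- carrier_grip (a point): Centre of the carrier's blue grip block, 20 (x) x 30 (y) x 30 mm (z), 122 mm above the carrier's underside. Axes as the carrier's.
- carrier_eye (a point): Underside of the bail's peak, where the hook bears, 101 mm above the carrier's underside. The bail, 8 mm wire, stands in the carrier's y-z plane: legs at y = +-59 mm up to z = 74 mm, then a gable to the peak. The window under the peak is free from z = 28 to 101 mm; the hook passes through it along the carrier's x, either way round. Axes as the carrier's.
- scale: Spring scale, fixed. Origin: on the bench straight below the hook's valley. Its x axis points from the hook's tip to the column: white, 50 x 60 mm, 304 mm tall, front face at x = +100 mm, on a grey foot 14 mm thick from x = 70 to 240 mm, 160 mm wide. Nothing is above the hook.
- hook_seat (a point): Rest point of the peak's underside in the hook; 242 mm above the bench when empty; moves with the hook; axes as the scale's. Hook of 8 mm wire in the scale's x-z plane: level arm from the column, top 21 mm above this point, dips 45 degrees from x = +24 mm into a V valley (wire's underside 11 mm below this point), rises to the tip. The bail goes over the tip from the robot's side, then down.
- hook_tip (a point): Centre of the red ball on the hook's upturned tip, 11 mm across, 26 mm before hook_seat (toward the robot) and 23 mm above it; nothing of the hook is higher than 29 mm above hook_seat. Moves with the hook.
- hook (a joint): Travel of hook and red pointer, m: 0 empty, grows downward, 90 N per m after the first 0.25 N; lightly damped, so a load let go off balance bounces for seconds. The red band begins at 0.115, the end stop is at 0.125. Delicate: faster than 0.08 m/s up or down is a jerk. It springs back up when unloaded.
- tray: Blue open tray, fixed, 142 (x) x 182 (y) x 22 mm tall, walls and floor 5 mm thick. Origin: centre of the underside. The carrier stands in it with its long side (y) along the tray's long side (y), either way round.
- bottle: Amber bottle, 60 mm across, 140 mm tall; leave alone. Origin: underside.
- rack: Orange tube rack 70 x 150 x 46 mm; leave alone. Origin: underside.
- tipbox: Grey tip box with clear lid 87 x 122 x 65 mm; leave alone. Origin: underside.
- plate: Spare microplate without bail, 127 x 85 x 12 mm; leave alone. Origin: underside.
- beaker: Glass beaker 66 mm across, 85 mm tall; leave alone. Origin: underside.
- marker: Black marker pen 130 mm long, 16 mm thick, lying; leave alone. Origin: underside of its middle.
- mouse: Grey computer mouse 100 x 60 x 32 mm on a blue pad; leave alone. Origin: underside.

How it is judged:
By the outcome, as a careful person would: the job done as asked, in the order asked, and still so for the second after the job is handed in, with the robot touching nothing.
It also fails if it takes over 72 s, if anything falls off the work surface, if the arm or the gripper's body presses on something with over 40 N, if the wrist force passes 120 N, or if a joint passes its speed limit or range.

## Working session

There is one attempt and no reset: what is moved stays moved. The work goes in short steps, Python scripts to look and compute and a tool call to move; the robot and the scene stay as the last step left them, time stands still between calls to the robot, and variables do not carry over. Pictures are saved under pics/ and viewed, and the job is handed in when it is done.

Besides the shell and the picture viewer there is one more tool, called after "Request:" in YAML: its name, and indented under it one key for each argument. send_rows: Moves the arm, as the interface text tells. Its arguments: {"type":"object","properties":{"plan":{"type":"array"},"squeeze":{"type":"number"}},"required":["plan"]}

```bash
ls; mkdir -p pics
python3 - <<'E'
from rig import status, viewer
import cv2
print(status.sense())
for n in ["scene","side","wrist"]:
    p=viewer.camera_params(n); print(n,p)
    im=viewer.grab_frame(n); cv2.imwrite(f"pics/a_{n}.png",im[:,:,::-1])
E
```

```text
pics
{'clock': 0.0, 'qpos': array([-1.27537974e+00,  3.53664836e-01,  1.63412811e+00, -1.98389389e-05,
        1.15518653e+00, -2.41743239e-03]), 'qvel': array([-1.93403993e-05, -1.51809339e-03, -1.90469304e-03, -1.63442716e-04,
       -1.58070624e-03, -7.98228824e-07]), 'joint_efforts': array([ 4.55151181e-03, -6.05246258e+01, -3.42065442e+01,  1.99452993e-04,
        9.06484143e-03,  3.54346321e-05]), 'eef_pos': array([ 183.26276821, -597.06931786,  252.55380712]), 'tcp_rot': array([ 3.14157787e+00,  1.38686369e-03, -1.27295429e+00]), 'contact_force': array([-0.26660334,  0.29868466, -0.12780268]), 'wrist_torque': array([-0.01671986,  0.03447928, -0.00439873]), 'opening': 0.998068150633792}
scene {'intrinsics': array([[466.34309284,   0.        , 277.46555786],
       [  0.        , 466.34309284, 214.80422961],
       [  0.        ,   0.        ,   1.        ]]), 'dist_coeffs': array([0.00363122, 0.        , 0.        , 0.        , 0.        ]), 'xyz': array([1386.2986017 ,  854.64424831, 1263.03623837]), 'orientation': array([-2.3098238 ,  0.01195087,  2.39402228])}
side {'intrinsics': array([[426.02452506,   0.        , 276.49422698],
       [  0.        , 426.02452506, 210.35307184],
       [  0.        ,   0.        ,   1.        ]]), 'dist_coeffs': array([0.0317968, 0.       , 0.       , 0.       , 0.       ]), 'xyz': array([ 109.04830987,  810.4453042 , 1234.49498538]), 'orientation': array([-2.39356922,  0.01393638, -2.64519618])}
wrist {'intrinsics': array([[320.86293293,   0.        , 278.71849823],
       [  0.        , 320.86293293, 206.6332706 ],
       [  0.        ,   0.        ,   1.        ]]), 'dist_coeffs': array([-0.01748331,  0.        ,  0.        ,  0.        ,  0.        ]), 'xyz': array([ 255.87015229, -575.35954726,  373.32961164]), 'orientation': array([ 2.83947170e+00,  5.61847371e-04, -1.27305674e+00])}
```

View pics/a_scene.png

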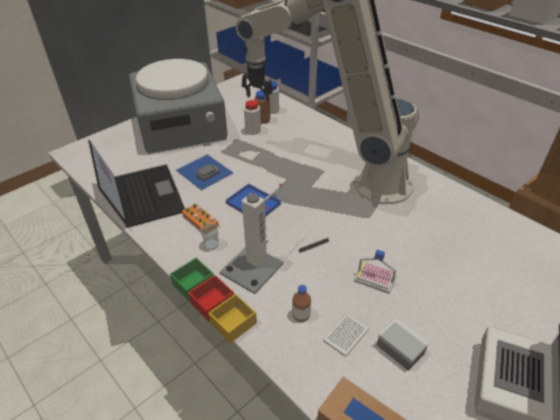

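View pics/a_side.png

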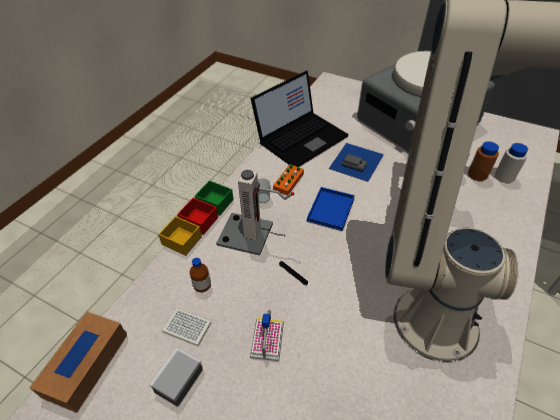

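View pics/a_wrist.png

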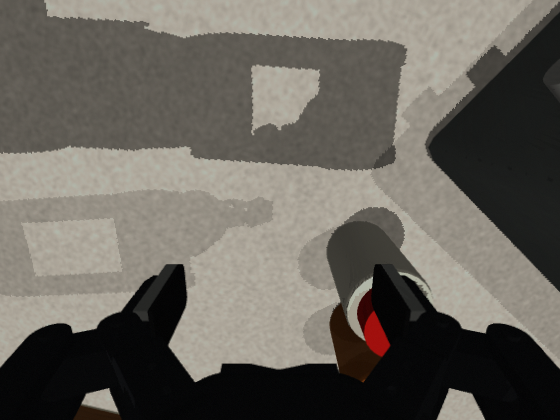

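The scene view shows the scale near (255,240) with the hook tip at about (282,185), the carrier at (376,272) and the tray at (253,202). The side view has the carrier at (267,335), the hook tip at (291,194) and the tray at (331,208). Next I'll measure these.

```bash
cat > h.py <<'E'
import numpy as np, cv2
from scipy.spatial.transform import Rotation as R
from scipy.optimize import least_squares
def cam(p):
    return p["intrinsics"],p["dist_coeffs"],np.array(p["xyz"]),R.from_euler('xyz',p["orientation"]).as_matrix()
def proj(p,X):
    K,d,c,Rm=cam(p); X=np.atleast_2d(X).astype(float)
    Rw=Rm.T; t=-Rw@c
    return cv2.projectPoints(X.reshape(-1,1,3),cv2.Rodrigues(Rw)[0],t.reshape(3,1),K,d)[0].reshape(-1,2)
def ray(p,uv):
    K,d,c,Rm=cam(p)
    q=cv2.undistortPoints(np.array(uv,float).reshape(-1,1,2),K,d).reshape(-1,2)
    r=(Rm@np.c_[q,np.ones(len(q))].T).T
    return c,r/np.linalg.norm(r,axis=1,keepdims=True)
def onplane(p,uv,z):
    c,r=ray(p,uv); return c+r*((z-c[2])/r[:,2])[:,None]
def tri(ps,uvs):
    A=np.zeros((3,3));b=np.zeros(3);L=[]
    for p,uv in zip(ps,uvs):
        c,r=ray(p,[uv]);r=r[0];P=np.eye(3)-np.outer(r,r);A+=P;b+=P@c;L.append((c,P))
    X=np.linalg.solve(A,b);return X,[np.linalg.norm(P@(X-c)) for c,P in L]
E
python3 - <<'E'
from rig import status, viewer
from h import *
import pickle
out={}
for n in ["scene","side"]:
    im=viewer.grab_frame(n); out[n]=dict(p=viewer.camera_params(n),im=im,m={})
    for l in ["carrier","carrier_grip","scale","hook_tip","tray"]:
        r=viewer.cut_out(l,n)
        print(n,l,[(round(x["p"],2),x["extent"],int(x["mask"].sum()),np.round(np.argwhere(x["mask"]).mean(0)[::-1],1)) for x in r[:3]])
        out[n]["m"][l]=r
pickle.dump(out,open("o.pkl","wb"))
for n in out:
    im=out[n]["im"]
    for l in ["carrier","scale","tray"]:
        x,y,w,h=[int(v) for v in out[n]["m"][l][0]["extent"]]
        x0,y0=max(x-15,0),max(y-15,0)
        c=im[y0:y+h+15,x0:x+w+25]; s=min(600/c.shape[0],800/c.shape[1],8)
        print(n,l,x0,y0,s)
        cv2.imwrite(f"pics/b_{n}_{l}.png",cv2.resize(c,None,fx=s,fy=s,interpolation=cv2.INTER_CUBIC)[:,:,::-1])
E
```

```text
scene carrier [(0.96, [355.7, 251.4, 38.6, 42.1], 958, array([376.4, 274.3]))]
scene carrier_grip [(0.78, [354.1, 247.7, 38.7, 47.4], 1010, array([375.6, 272.9]))]
scene scale [(0.89, [218.2, 181.5, 63.2, 108.1], 2884, array([252.7, 247.6])), (0.44, [225.1, 183.1, 59.4, 31.6], 632, array([251.2, 198.2]))]
scene hook_tip [(0.55, [269.5, 192.0, 9.4, 5.9], 23, array([272.3, 194. ]))]
scene tray [(0.56, [225.0, 182.3, 55.3, 34.8], 585, array([251.3, 198.1]))]
side carrier [(0.8, [251.2, 309.9, 32.0, 47.5], 1155, array([267. , 337.8]))]
side carrier_grip [(0.71, [250.5, 309.7, 32.4, 51.1], 1189, array([266.9, 338.1]))]
side scale [(0.72, [218.7, 167.1, 74.1, 89.9], 2544, array([247.6, 218.1])), (0.5, [253.5, 183.9, 41.2, 14.8], 146, array([271. , 191.1]))]
side hook_tip [(0.54, [256.3, 180.6, 37.4, 18.6], 115, array([266.9, 190.2]))]
side tray [(0.73, [305.9, 189.0, 48.3, 42.0], 1385, array([330.4, 208.4]))]
scene carrier 340 236 8
scene scale 203 166 4.3478260869565215
scene tray 210 167 8
side carrier 236 294 7.792207792207792
side scale 203 152 5.042016806722689
side tray 290 174 8
```

View pics/b_scene_carrier.png

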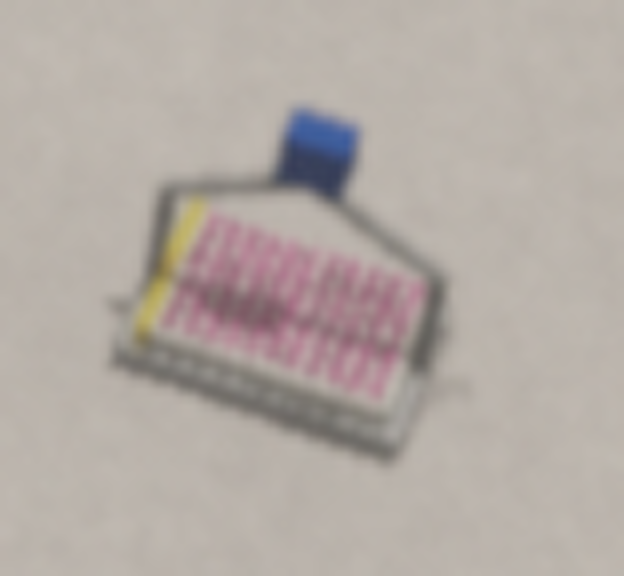

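View pics/b_side_carrier.png

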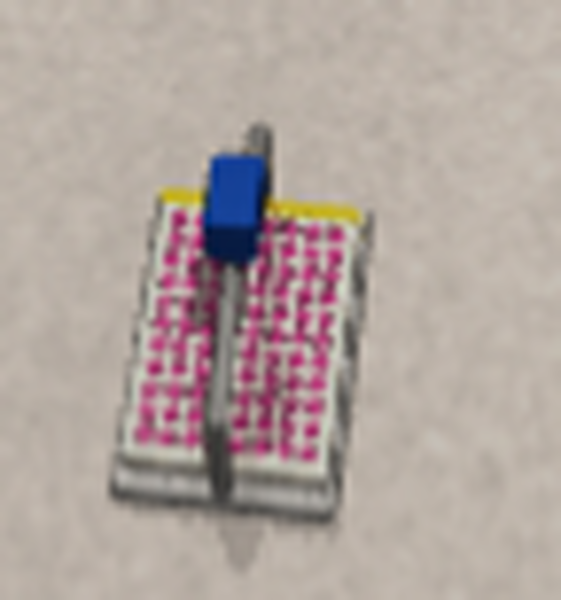

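View pics/b_scene_scale.png

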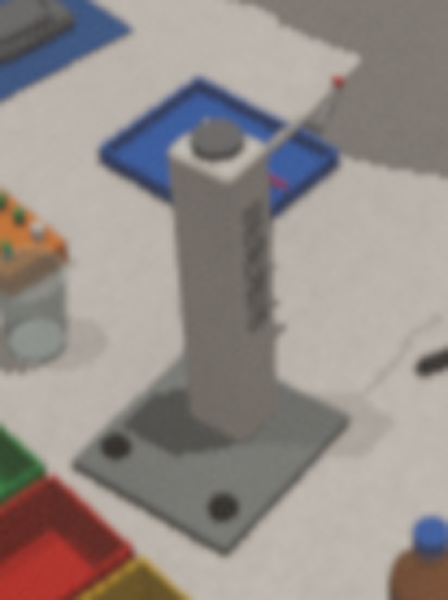

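View pics/b_side_scale.png

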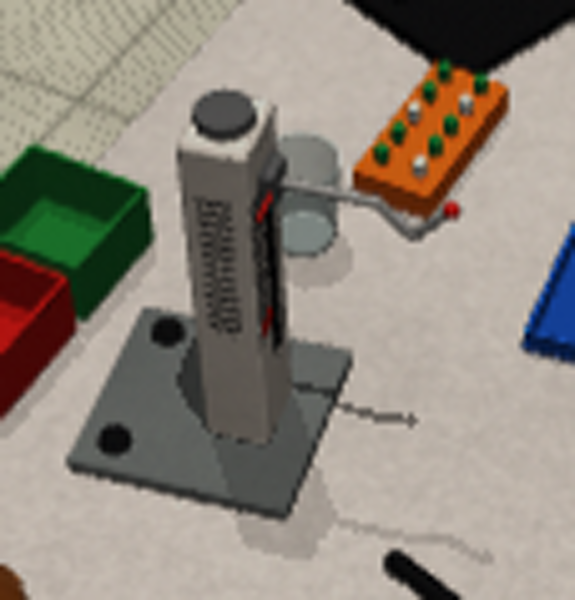

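View pics/b_scene_tray.png

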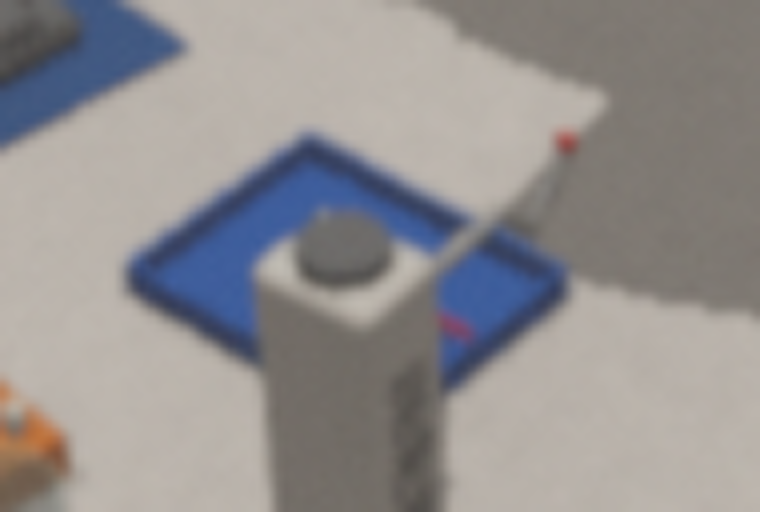

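View pics/b_side_tray.png

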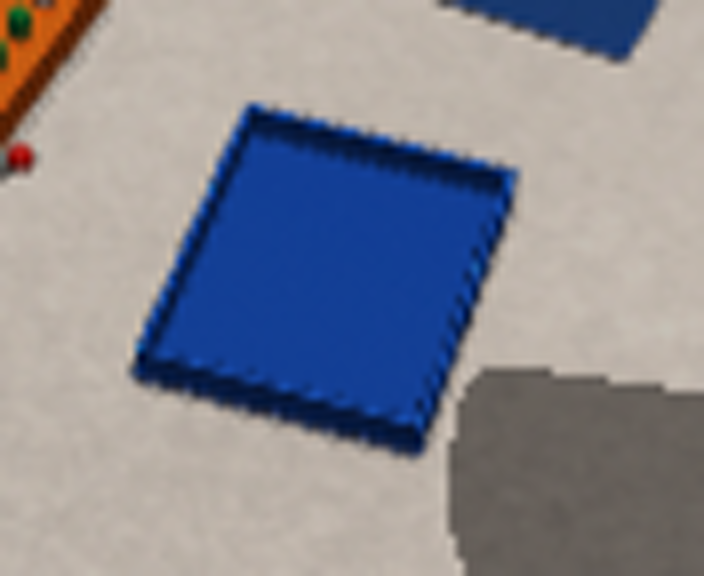

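```bash
cat > fit.py <<'E'
from h import *
import pickle
o=pickle.load(open("o.pkl","rb")); P={n:o[n]["p"] for n in o}
S={"sc":("scene",340,236,8),"sd":("side",236,294,7.7922),"ssc":("scene",203,166,4.34783),"ssd":("side",203,152,5.042),"tsc":("scene",210,167,8),"tsd":("side",290,174,8)}
def px(k,uv):
    n,x,y,s=S[k]; return n,np.array([(uv[0]+.5)/s-.5+x,(uv[1]+.5)/s-.5+y])
def fit(obs,x0,nm):
    ob=[(px(k,uv),np.array(X,float)) for k,uv,X in obs]
    def f(v):
        Rz=R.from_euler('z',v[2]).as_matrix()
        return np.concatenate([proj(P[n],Rz@X+[v[0],v[1],0])[0]-u for (n,u),X in ob])
    r=least_squares(f,x0,loss='soft_l1',x_scale=[10,10,.05]); print(nm,np.round(r.x,4),"res px\n",np.round(f(r.x).reshape(-1,2),1).tolist()); return r.x
# rough
for nm,(a,b) in {"grip":(("sc",(322,135)),("sd",(238,190)))}.items():
    (n1,u1),(n2,u2)=px(*a),px(*b); print(nm,tri([P[n1],P[n2]],[u1,u2]))
tip=tri([P["scene"],P["side"]],[px("tsc",(566,143))[1],px("tsd",(20,157))[1]]);print("tip",tip)
for k,l in [("ssc",[(75,465),(225,550),(350,418)]),("ssd",[(150,310),(350,352),(285,512),(70,462)])]:
    print(k,[np.round(onplane(P[S[k][0]],px(k,u)[1],14)[0],0).tolist() for u in l])
for k,l in [("tsc",[(310,133),(568,290),(130,275)]),("tsd",[(250,105),(518,172),(420,430),(135,365)])]:
    print(k,[np.round(onplane(P[S[k][0]],px(k,u)[1],22)[0],0).tolist() for u in l])
for k,l in [("sc",[(118,365),(395,460)]),("sd",[(113,495),(335,515)])]:
    print(k,[np.round(onplane(P[S[k][0]],px(k,u)[1],0)[0],0).tolist() for u in l])
E
python3 fit.py
```

```text
grip (array([435.36438334, 303.15028649, 134.99735702]), [np.float64(1.0322010130757073), np.float64(1.032201013075537)])
tip (array([539.96553941, -61.72323746, 266.93741294]), [np.float64(0.3249958792176093), np.float64(0.3249958792176047)])
ssc [[816.0, -79.0, 14.0], [784.0, 69.0, 14.0], [620.0, 36.0, 14.0]]
ssd [[809.0, -85.0, 14.0], [651.0, -119.0, 14.0], [619.0, 35.0, 14.0], [780.0, 69.0, 14.0]]
tsc [[425.0, -387.0, 22.0], [413.0, -199.0, 22.0], [567.0, -362.0, 22.0]]
tsd [[562.0, -371.0, 22.0], [424.0, -389.0, 22.0], [402.0, -209.0, 22.0], [537.0, -184.0, 22.0]]
sc [[494.0, 262.0, 0.0], [449.0, 376.0, 0.0]]
sd [[455.0, 374.0, 0.0], [376.0, 341.0, 0.0]]
```

```bash
cat >> fit.py <<'E'
print('----')
c=fit([("sc",(118,367),(43,-63,0)),("sc",(393,462),(43,63,0)),("sd",(113,497),(43,63,0)),("sd",(335,517),(-43,63,0)),
 ("sc",(300,107),(10,-15,137)) ,("sc",(358,122),(10,15,137)),("sd",(212,155),(10,-15,137)),("sd",(268,158),(-10,-15,137)),("sd",(262,210),(-10,15,137)),("sd",(207,208),(10,15,137)),("sc",(165,186),(0,-59,76)),("sc",(438,276),(0,59,76))],[435,303,.37],"carrier")
s=fit([("ssc",(75,465),(240,-80,14)),("ssc",(225,550),(240,80,14)),("ssc",(350,418),(70,80,14)),("ssd",(150,310),(240,-80,14)),("ssd",(350,352),(70,-80,14)),("ssd",(287,512),(70,80,14)),("ssd",(70,462),(240,80,14)),("tsc",(566,143),(-26,0,265)),("tsd",(20,157),(-26,0,265))],[566,-56,.2],"scale")
s2=fit([("ssc",(75,465),(240,-80,14)),("ssc",(225,550),(240,80,14)),("ssc",(350,418),(70,80,14)),("ssd",(150,310),(240,-80,14)),("ssd",(350,352),(70,-80,14)),("ssd",(287,512),(70,80,14)),("ssd",(70,462),(240,80,14))],[566,-56,.2],"foot only")
t=fit([("tsc",(310,133),(-71,-91,22)),("tsc",(570,287),(-71,91,22)),("tsc",(130,270),(71,-91,22)),("tsd",(250,105),(71,-91,22)),("tsd",(518,172),(-71,-91,22)),("tsd",(420,428),(-71,91,22)),("tsd",(135,362),(71,91,22))],[485,-288,.13],"tray")
def w(v,X): return R.from_euler('z',v[2]).as_matrix()@np.array(X)+[v[0],v[1],0]
print("grip",w(c,[0,0,122]),"seat",w(s,[0,0,242]),"tip",w(s,[-26,0,265]),"tray",t)
E
python3 fit.py | sed -n '/----/,$p'
```

```text
----
carrier [4.351911e+02 3.021670e+02 3.785000e-01] res px
 [[-1.4, -0.1], [-0.2, 0.3], [0.4, 0.8], [0.6, 1.4], [-2.9, 3.3], [-1.2, 4.2], [0.6, -0.8], [0.4, -0.5], [-0.2, 2.3], [-0.2, 1.9], [0.0, -0.3], [-0.1, -0.5]]
scale [ 5.648924e+02 -5.721190e+01  2.083000e-01] res px
 [[-1.1, -1.0], [0.6, 0.1], [0.6, -0.6], [-1.5, -0.9], [0.6, -0.3], [0.1, 0.3], [-1.1, 0.0], [-0.1, 0.2], [0.2, 0.4]]
foot only [ 5.644211e+02 -5.647470e+01  2.044000e-01] res px
 [[-1.0, -1.1], [0.6, 0.1], [0.7, -0.6], [-1.3, -0.8], [0.7, -0.1], [0.0, 0.4], [-1.1, 0.0]]
tray [ 4.826118e+02 -2.880117e+02  1.287000e-01] res px
 [[0.2, -0.1], [0.6, -2.0], [-0.7, -0.5], [-0.7, 0.1], [-0.1, 0.2], [0.2, 0.7], [-0.4, -0.9]]
grip [435.19114484 302.16702549 122.        ] seat [564.89244225 -57.21192042 242.        ] tip [539.45442188 -62.58845461 265.        ] tray [ 4.82611844e+02 -2.88011693e+02  1.28705654e-01]
```

```bash
sed -i 's/(300,107),(10,-15,137)/(300,107),(-10,-15,137)/; s/(358,122),(10,15,137)/(358,122),(-10,15,137)/' fit.py; python3 fit.py | sed -n '/----/,$p' | grep -A1 carrier
cat > go.py <<'E'
import sys; from h import *
from rig import status
def go(x,y,z,yaw,step=38,rstep=.12,show=True):
    s=status.sense(); p=np.array(s["eef_pos"]); Rm=R.from_euler('xyz',s["tcp_rot"])
    d=Rm.inv().apply(np.array([x,y,z])-p)/1000
    rv=(Rm.inv()*R.from_euler('xyz',[np.pi,0,yaw])).as_rotvec()
    n=max(np.linalg.norm(d)*1000/step,np.linalg.norm(rv)/rstep)
    print("t",round(float(s["clock"]),2),"pos",np.round(p,1),"rot",np.round(s["tcp_rot"],4),"F",np.round(s["contact_force"],2),"T",np.round(s["wrist_torque"],2),"open",round(float(s["opening"]),3))
    print("shift m",np.round(d,4),"rotvec",np.round(rv,4),"rows",round(n,1), "q",np.round(s["qpos"],2))
if __name__=="__main__": go(*map(float,sys.argv[1:]))
E
python3 go.py 435 302 210 1.949
```

```text
carrier [4.360990e+02 3.020657e+02 3.823000e-01] res px
 [[-1.6, 0.1], [-0.3, 0.4], [0.3, 0.7], [0.4, 1.2], [-1.4, -0.6], [0.3, 0.3], [0.4, -1.0], [0.1, -0.7], [-0.5, 2.2], [-0.4, 1.7], [-0.2, -0.1], [-0.2, -0.4]]
t 0.75 pos [ 183.4 -597.5  253.3] rot [ 3.1416 -0.     -1.273 ] F [ 0.5   0.11 -0.98] T [ 0.03 -0.02 -0.01] open 1.001
shift m [-0.7861 -0.5045  0.0433] rotvec [-0.     -0.      3.0612] rows 25.5 q [-1.28  0.35  1.63 -0.    1.16 -0.  ]
```

Request:
send_rows:
  plan:
    - [[-0.025,-0.016,-0.01],[0,0,-0.12],1]
    - [[-0.055,-0.036,-0.01],[0,0,-0.24],1]
    - [[-0.087,-0.056,-0.01],[0,0,-0.36],1]
    - [[-0.119,-0.076,-0.01],[0,0,-0.48],1]
    - [[-0.15,-0.096,-0.01],[0,0,-0.6],1]

```text
clock: 1.17
eef_pos: [231.2, -424.2, 263.2]
tcp_rot: [-3.142, -0.0, -0.668]
contact_force: [2.4, -0.3, 0.5]
opening: 1.001
```

```bash
python3 go.py 436 302 210 1.953
```

```text
t 1.17 pos [ 231.2 -424.2  263.2] rot [-3.1415e+00 -1.0000e-04 -6.6760e-01] F [ 2.39 -0.28  0.5 ] T [ 0.06 -0.    0.  ] open 1.001
shift m [-0.2888 -0.6971  0.0532] rotvec [ 2.0000e-04 -1.0000e-04 -2.6206e+00] rows 21.8 q [-1.08  0.12  1.92  0.    1.11 -0.41]
```

Request:
send_rows:
  plan:
    - [[-0.013,-0.032,0],[0,0,-0.12],1]
    - [[-0.026,-0.063,0],[0,0,-0.24],1]
    - [[-0.04,-0.095,0],[0,0,-0.36],1]
    - [[-0.053,-0.127,0],[0,0,-0.48],1]
    - [[-0.066,-0.158,0],[0,0,-0.6],1]

```text
clock: 1.58
eef_pos: [277.2, -257.7, 263.4]
tcp_rot: [3.141, -0.001, -0.062]
contact_force: [0.5, -0.8, 0.2]
opening: 0.999
```

```bash
python3 go.py 436 302 210 1.953
```

```text
t 1.58 pos [ 277.2 -257.7  263.4] rot [ 3.1412e+00 -8.0000e-04 -6.2200e-02] F [ 0.54 -0.8   0.2 ] T [-0.06 -0.04  0.01] open 0.999
shift m [ 0.1237 -0.5685  0.0533] rotvec [ 1.0000e-03 -1.0000e-04 -2.0152e+00] rows 16.8 q [-0.75 -0.06  2.11  0.    1.1  -0.69]
```

Request:
send_rows:
  plan:
    - [[0.007,-0.034,0],[0,0,-0.12],1]
    - [[0.015,-0.068,0],[0,0,-0.24],1]
    - [[0.022,-0.102,0],[0,0,-0.36],1]
    - [[0.029,-0.136,0],[0,0,-0.48],1]
    - [[0.037,-0.17,0],[0,0,-0.6],1]

```text
clock: 2.0
eef_pos: [324.7, -88.8, 263.7]
tcp_rot: [3.14, -0.001, 0.543]
contact_force: [1.0, -0.1, 0.9]
opening: 1.0
```

```bash
python3 go.py 436 302 210 1.953
```

```text
t 2.0 pos [324.7 -88.8 263.7] rot [ 3.140e+00 -1.200e-03  5.434e-01] F [ 1.   -0.07  0.92] T [-0.03  0.01 -0.03] open 1.0
shift m [ 0.2973 -0.277   0.0536] rotvec [ 2.1000e-03  1.0000e-04 -1.4096e+00] rows 11.7 q [-0.27 -0.14  2.17 -0.    1.11 -0.81]
```

Request:
send_rows:
  plan:
    - [[0.025,-0.023,0.0],[0,0,-0.12],1]
    - [[0.05,-0.046,0.0],[0,0,-0.24],1]
    - [[0.075,-0.069,0.0],[0,0,-0.36],1]
    - [[0.1,-0.092,0.0],[0,0,-0.48],1]
    - [[0.125,-0.115,0.0],[0,0,-0.6],1]

```text
clock: 2.42
eef_pos: [372.4, 76.2, 264.1]
tcp_rot: [3.139, -0.001, 1.15]
contact_force: [0.4, -0.2, -0.6]
opening: 1.001
```

```bash
python3 go.py 436 302 210 1.953
```

```text
t 2.42 pos [372.4  76.2 264.1] rot [ 3.1386e+00 -7.0000e-04  1.1497e+00] F [ 0.45 -0.19 -0.65] T [-0.07 -0.02 -0.04] open 1.001
shift m [ 0.2321 -0.0344  0.0541] rotvec [ 3.100e-03  5.000e-04 -8.033e-01] rows 6.7 q [ 0.2  -0.06  2.1  -0.    1.1  -0.95]
```

Request:
send_rows:
  plan:
    - [[0.034,-0.005,0.008],[0,0,-0.12],1]
    - [[0.069,-0.01,0.016],[0,0,-0.24],1]
    - [[0.103,-0.015,0.024],[0,0,-0.36],1]
    - [[0.138,-0.02,0.032],[0,0,-0.48],1]
    - [[0.172,-0.025,0.04],[0,0,-0.6],1]

```text
clock: 2.83
eef_pos: [420.1, 245.4, 223.8]
tcp_rot: [3.138, 0.001, 1.756]
contact_force: [0.4, -0.2, 0.1]
opening: 1.003
```

```bash
python3 go.py 436 302 210 1.953
```

```text
t 2.83 pos [420.1 245.4 223.8] rot [3.1382e+00 1.0000e-03 1.7562e+00] F [ 0.37 -0.23  0.12] T [-0.03 -0.01 -0.01] open 1.003
shift m [0.0527 0.026  0.0139] rotvec [ 0.0033  0.0013 -0.1968] rows 1.6 q [ 0.53  0.17  1.95 -0.    1.01 -1.23]
```

Request:
send_rows:
  plan:
    - [[0.02,0.01,0.005],[0,0,-0.08],1]
    - [[0.04,0.02,0.01],[0.002,0.001,-0.16],1]
    - [[0.0527,0.026,0.0139],[0.0033,0.0013,-0.1968],1]
    - [[0.0527,0.026,0.0139],[0.0033,0.0013,-0.1968],1]
    - [[0.0527,0.026,0.0139],[0.0033,0.0013,-0.1968],1]

```text
clock: 3.25
eef_pos: [435.8, 301.9, 209.7]
tcp_rot: [-3.141, 0.0, 1.952]
contact_force: [-1.7, -0.3, -0.4]
opening: 1.001
```

```bash
cat > look.py <<'E'
import sys
from rig import status, viewer
from h import *
import pickle
def look(n,tag,ov=None,crop=None,s=1):
    p=viewer.camera_params(n); im=viewer.grab_frame(n); pickle.dump((p,im),open(f"pics/{tag}.pkl","wb"))
    d=im[:,:,::-1].copy()
    if ov is not None:
        for u in proj(p,ov): cv2.drawMarker(d,tuple(int(round(v)) for v in u),(0,255,0),cv2.MARKER_CROSS,7,1)
    if crop: x,y,w,h=crop; d=d[y:y+h,x:x+w]
    cv2.imwrite(f"pics/{tag}.png",cv2.resize(d,None,fx=s,fy=s,interpolation=cv2.INTER_CUBIC)); return p,im
def local(v,X): 
    return R.from_euler('z',v[2]).apply(np.array(X,float))+[v[0],v[1],0]
C=[436.1,302.07,.3823]
if __name__=="__main__":
    look("wrist",sys.argv[1],local(C,[[43,63,16],[-43,63,16],[43,-63,16],[-43,-63,16],[10,15,137],[-10,15,137],[10,-15,137],[-10,-15,137],[0,59,74],[0,-59,74]]))
E
python3 go.py 436 302 210 1.953; python3 look.py w1
```

```text
t 3.25 pos [435.8 301.9 209.7] rot [-3.1406e+00  5.0000e-04  1.9521e+00] F [-1.69 -0.34 -0.41] T [-0.02 -0.01 -0.  ] open 1.001
shift m [ 0.      0.0003 -0.0003] rotvec [-0.001   0.0005 -0.0009] rows 0.0 q [ 0.6   0.26  1.88 -0.    1.01 -1.35]
```

View pics/w1.png

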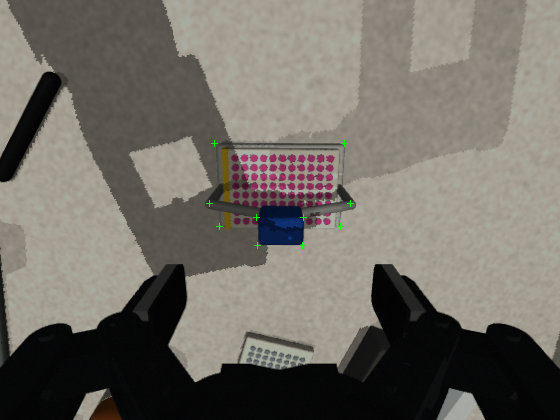

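Wrist view: the grip block sits at (281,226), centred between the fingers and square to them, and the overlay agrees to about 2 px. I'll descend to it.

Request:
send_rows:
  plan:
    - [[0.0,0,0.02],[-0.001,0,0],1]
    - [[0.0,0,0.042],[-0.001,0,0],0.6]
    - [[0.0,0,0.062],[-0.001,0,0],0.3]
    - [[0.0,0,0.078],[-0.001,0,0],0.1]
    - [[0.0,0,0.0835],[-0.001,0,0],0.1]
  squeeze: 40

```text
clock: 3.72
eef_pos: [434.5, 299.2, 124.9]
tcp_rot: [-3.139, 0.001, 1.949]
contact_force: [-0.6, -0.5, -0.2]
opening: 0.55
```

```bash
python3 go.py 436 302 126 1.953; python3 look.py w2
```

```text
t 3.72 pos [434.5 299.2 124.9] rot [-3.1389e+00  1.3000e-03  1.9488e+00] F [-0.61 -0.49 -0.17] T [-0.05  0.04  0.01] open 0.55
shift m [ 0.002   0.0025 -0.0011] rotvec [-0.0027  0.0013 -0.0042] rows 0.1 q [ 0.6   0.37  1.95 -0.    0.83 -1.35]
```

View pics/w2.png

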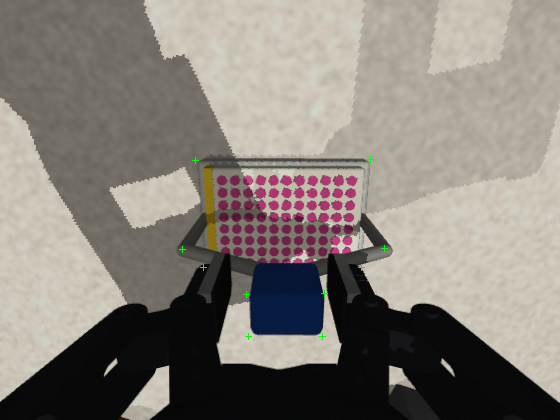

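Request:
send_rows:
  plan:
    - [[0.001,0.001,-0.001],[-0.002,0.001,-0.002],0.0]
    - [[0.002,0.002,-0.001],[-0.0027,0.0013,-0.004],-0.3]
    - [[0.002,0.002,-0.001],[-0.0027,0.0013,-0.004],-0.6]
    - [[0.002,0.002,-0.001],[-0.0027,0.0013,-0.004],-1]
    - [[0.002,0.002,-0.001],[-0.0027,0.0013,-0.004],-1]
  squeeze: 40

```text
clock: 4.18
eef_pos: [436.2, 302.5, 126.9]
tcp_rot: [3.14, -0.0, 1.953]
contact_force: [-1.1, 2.4, 4.4]
opening: 0.343
```

```bash
python3 go.py 436 302 126 1.953; python3 look.py w3
```

```text
t 4.18 pos [436.2 302.5 126.9] rot [ 3.1400e+00 -5.0000e-04  1.9531e+00] F [-1.1   2.44  4.36] T [-0.06  0.05 -0.01] open 0.343
shift m [-0.0004 -0.0004  0.0009] rotvec [ 0.0016 -0.0005  0.0001] rows 0.0 q [ 0.6   0.37  1.94  0.    0.83 -1.35]
```

View pics/w3.png

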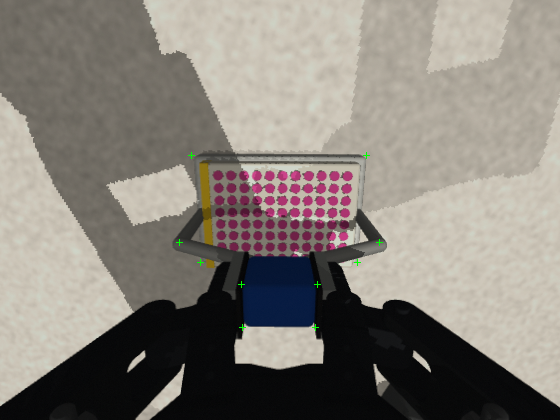

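Request:
send_rows:
  plan:
    - [[0.0,0,-0.004],[0.0,0,0],-1]
    - [[0,0,-0.012],[0,0,0],-1]
    - [[0,0,-0.025],[0,0,0],-1]
    - [[0,0,-0.04],[0.0,0,0],-1]
    - [[0,0,-0.055],[0,0,0],-1]
  squeeze: 60

```text
clock: 4.65
eef_pos: [435.6, 302.0, 182.4]
tcp_rot: [3.141, 0.0, 1.953]
contact_force: [0.1, 0.8, -3.7]
opening: 0.341
```

Request:
send_rows:
  plan:
    - [[0.0,0,-0.02],[0.0,0,0],-1]
    - [[0,0,-0.045],[0,0,0],-1]
    - [[0,0,-0.075],[0,0,0],-1]
    - [[0,0,-0.105],[0.0,0,0],-1]
    - [[0,0,-0.13],[0,0,0],-1]

```text
clock: 5.07
eef_pos: [435.3, 301.7, 314.8]
tcp_rot: [3.141, 0.0, 1.953]
contact_force: [0.2, 0.0, -4.8]
opening: 0.341
```

```bash
python3 go.py 460 -80 317 1.775; python3 look.py w4
```

```text
t 5.07 pos [435.3 301.7 314.8] rot [3.1409 0.     1.9532] F [ 0.25  0.03 -4.78] T [-0.02 -0.01  0.01] open 0.341
shift m [-0.3634 -0.1196 -0.0023] rotvec [ 0.0007 -0.      0.1782] rows 10.1 q [ 0.6   0.15  1.76 -0.    1.23 -1.35]
```

View pics/w4.png

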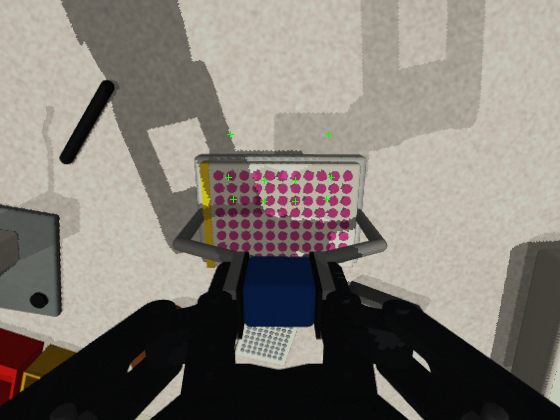

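Request:
send_rows:
  plan:
    - [[-0.012,-0.004,0],[0,0,0.01],-1]
    - [[-0.036,-0.012,0],[0,0,0.025],-1]
    - [[-0.066,-0.022,0],[0,0,0.04],-1]
    - [[-0.099,-0.033,0],[0,0,0.055],-1]
    - [[-0.132,-0.044,0],[0,0,0.07],-1]

```text
clock: 5.53
eef_pos: [444.3, 162.0, 318.0]
tcp_rot: [3.137, -0.001, 1.883]
contact_force: [1.4, 0.2, -4.6]
opening: 0.338
```

```bash
python3 go.py 460 -80 317 1.775
```

```text
t 5.53 pos [444.3 162.  318. ] rot [ 3.1367e+00 -1.3000e-03  1.8833e+00] F [ 1.39  0.25 -4.59] T [-0.08  0.01  0.03] open 0.338
shift m [-0.2351 -0.0595  0.0004] rotvec [ 0.0048 -0.0016  0.1083] rows 6.4 q [ 0.35  0.05  1.87  0.    1.22 -1.54]
```

Request:
send_rows:
  plan:
    - [[-0.034,-0.009,0],[0.001,0,0.02],-1]
    - [[-0.069,-0.018,0],[0.002,-0.001,0.04],-1]
    - [[-0.104,-0.027,0],[0.003,-0.001,0.06],-1]
    - [[-0.136,-0.035,0],[0.004,-0.001,0.075],-1]
    - [[-0.164,-0.042,0],[0.0048,-0.0016,0.09],-1]

```text
clock: 5.95
eef_pos: [453.3, -9.6, 316.7]
tcp_rot: [-3.14, 0.0, 1.792]
contact_force: [0.8, 0.3, -4.3]
opening: 0.343
```

```bash
python3 go.py 460 -80 317 1.775
```

```text
t 5.95 pos [453.3  -9.6 316.7] rot [-3.1396e+00  3.0000e-04  1.7917e+00] F [ 0.84  0.3  -4.33] T [-0.02 -0.01  0.05] open 0.343
shift m [-0.0702 -0.0089 -0.0002] rotvec [-0.002   0.0003  0.0167] rows 1.9 q [-0.02  0.02  1.9  -0.    1.22 -1.82]
```

Request:
send_rows:
  plan:
    - [[-0.025,-0.003,0],[-0.001,0,0.006],-1]
    - [[-0.045,-0.006,0],[-0.002,0,0.012],-1]
    - [[-0.06,-0.008,0],[-0.002,0,0.0165],-1]
    - [[-0.069,-0.0089,0],[-0.002,0,0.0165],-1]
    - [[-0.0702,-0.0089,0],[-0.002,0,0.0165],-1]

```text
clock: 6.37
eef_pos: [459.2, -81.5, 316.0]
tcp_rot: [-3.14, 0.0, 1.773]
contact_force: [0.1, 0.8, -4.0]
opening: 0.344
```

Run:
```python
from look import *
from go import go
s=[564.9,-57.2,.2083]
go(460,-80,317,1.775)
Fs=[]
hook=local(s,[[-26,0,265],[0,0,242],[24,0,259],[100,0,259]])
for n in ["wrist","scene","side"]:
    look(n,"x1_"+n,hook); Fs.append(status.sense()["contact_force"])
for i in range(7):
    viewer.grab_frame("wrist"); Fs.append(status.sense()["contact_force"])
print(np.round(Fs,2)[:,2],np.mean(Fs,0))
st=status.sense();print(st["eef_pos"],st["tcp_rot"])
```

```text
t 6.37 pos [459.2 -81.5 316. ] rot [-3.1401e+00  4.0000e-04  1.7734e+00] F [ 0.07  0.8  -3.99] T [-0.03  0.07  0.01] open 0.344
shift m [ 0.0013  0.001  -0.001 ] rotvec [-0.0015  0.0004 -0.0016] rows 0.1 q [-0.18  0.04  1.88 -0.    1.22 -1.95]
[-4.7  -4.36 -4.28 -3.38 -4.75 -6.07 -4.77 -4.24 -4.7  -4.62] [ 0.08562895  0.17259863 -4.58816523]
[460.01208692 -79.53727078 316.80554263] [3.14148682e+00 3.10852903e-04 1.77597934e+00]
```

View pics/x1_wrist.png

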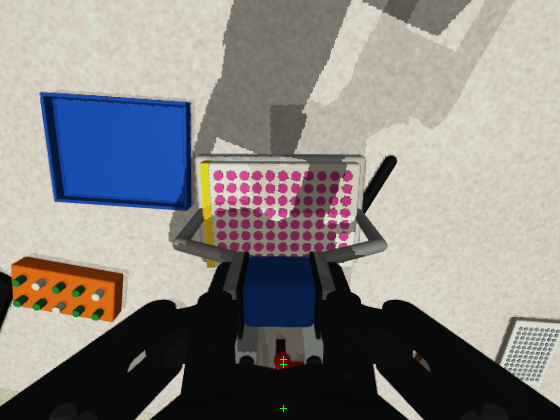

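View pics/x1_side.png

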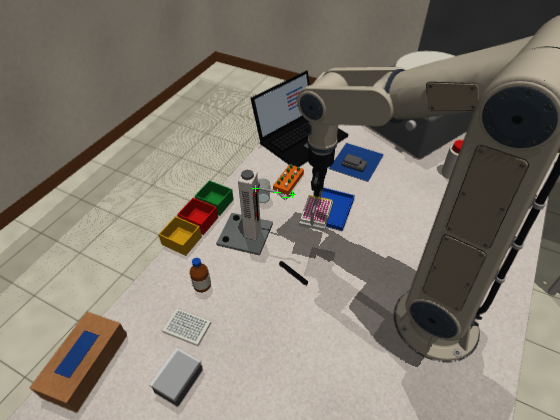

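View pics/x1_scene.png

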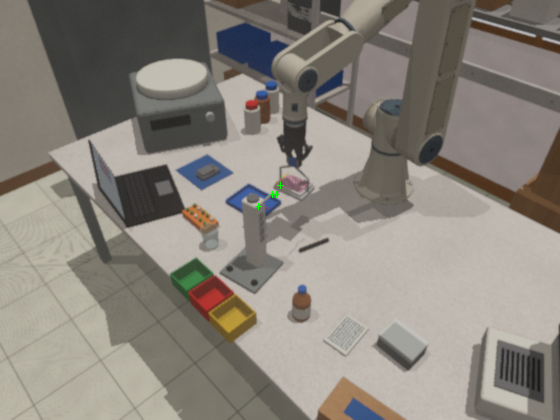

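The ball shows at (282,362), where the overlay predicts it and in line with the block. The weight reads about 4.5 N, so I expect about 48 mm of travel. I'll move the bail over the tip.

Request:
send_rows:
  plan:
    - [[0,0.008,0],[0,0,0],-1]
    - [[0,0.022,0],[0,0,0],-1]
    - [[0,0.037,0],[0,0,0],-1]
    - [[0,0.052,0],[0,0,0],-1]
    - [[0,0.067,0],[0,0,0],-1]

```text
clock: 7.28
eef_pos: [527.6, -65.4, 316.8]
tcp_rot: [3.141, 0.0, 1.776]
contact_force: [-0.6, -0.6, -4.8]
opening: 0.341
```

Run:
```python
from look import *
from go import go
s=[564.9,-57.2,.2083]
go(565,-57.2,316,1.777)
hook=local(s,[[-26,0,265],[0,0,242]])
look("wrist","x2_w",hook); look("side","x2_s",None,(230,150,110,90),7)
```

```text
t 7.28 pos [527.6 -65.4 316.8] rot [3.1407e+00 4.0000e-04 1.7760e+00] F [-0.64 -0.56 -4.76] T [ 0.   -0.    0.04] open 0.341
shift m [0.0004 0.0382 0.0008] rotvec [ 0.0009  0.0004 -0.001 ] rows 1.0 q [-0.13  0.15  1.76 -0.    1.23 -1.9 ]
```

View pics/x2_w.png

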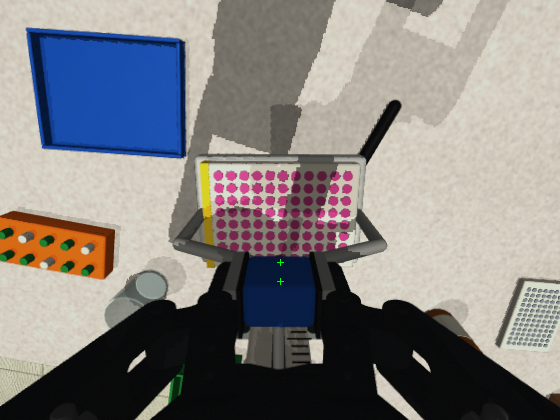

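View pics/x2_s.png

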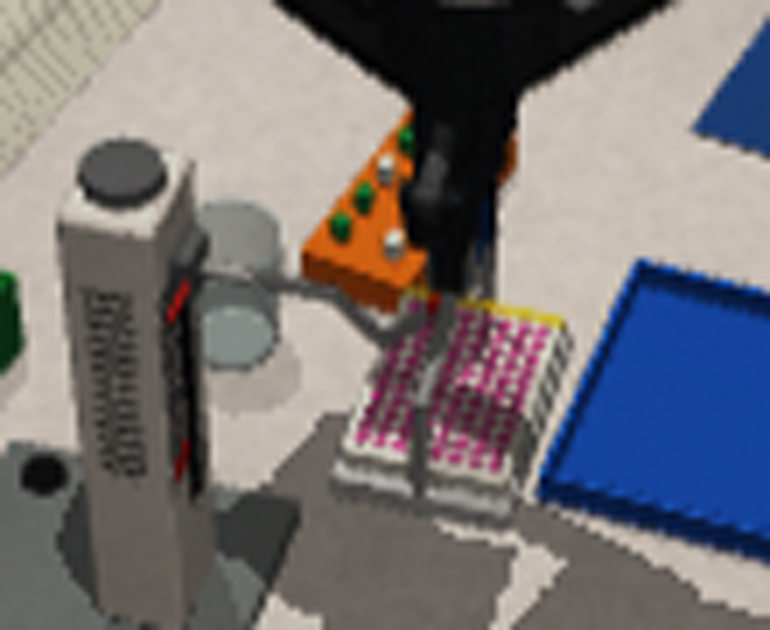

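The hook passes through the window and the pointer hasn't moved. I'll go on the remaining 38 mm.

Request:
send_rows:
  plan:
    - [[0,0.01,0],[0,0,0],-1]
    - [[0,0.022,0],[0,0,0],-1]
    - [[0,0.032,0],[0,0,0],-1]
    - [[0.0003,0.038,0],[0,0,-0.001],-1]
    - [[0.0003,0.038,0],[0,0,-0.001],-1]

```text
clock: 7.8
eef_pos: [567.5, -56.8, 316.6]
tcp_rot: [3.139, 0.0, 1.778]
contact_force: [-0.1, 0.7, -4.2]
opening: 0.346
```

Run:
```python
from look import *
from go import go
go(564.9,-57.2,290,1.777)
look("side","x3_s",None,(230,150,110,90),7)
look("scene","x3_c",None,(225,140,110,90),7)
go(564.9,-57.2,290,1.777)
```

```text
t 7.8 pos [567.5 -56.8 316.6] rot [3.1391e+00 4.0000e-04 1.7780e+00] F [-0.13  0.75 -4.17] T [ 0.07 -0.12  0.01] open 0.346
shift m [ 0.0001 -0.0027  0.0266] rotvec [0.0025 0.0004 0.001 ] rows 0.7 q [-0.1   0.21  1.68  0.    1.25 -1.88]
t 7.9 pos [565.9 -57.1 316.5] rot [3.1404e+00 3.0000e-04 1.7778e+00] F [-0.24 -0.68 -5.27] T [0.02 0.03 0.05] open 0.339
shift m [ 0.0001 -0.001   0.0265] rotvec [0.0012 0.0003 0.0008] rows 0.7 q [-0.1   0.21  1.68  0.    1.25 -1.88]
```

View pics/x3_s.png

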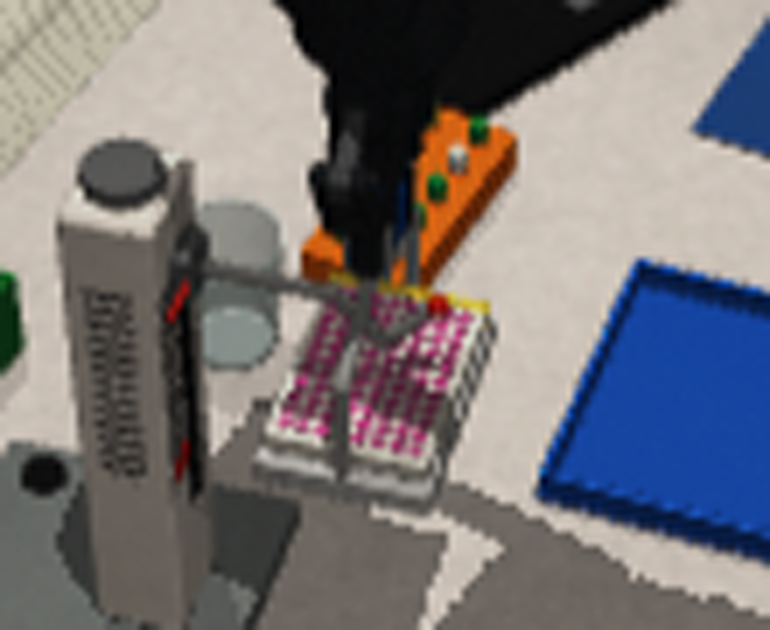

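View pics/x3_c.png

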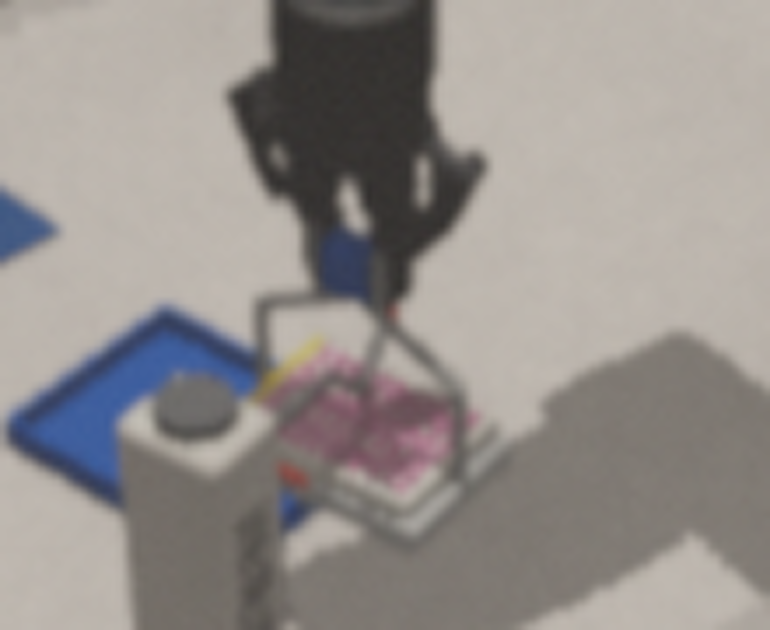

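Request:
send_rows:
  plan:
    - [[0,-0.001,0.006],[0.001,0,0],-1]
    - [[0,-0.001,0.016],[0.001,0,0],-1]
    - [[0,-0.001,0.026],[0.001,0,0],-1]
    - [[0,-0.001,0.034],[0.001,0,0],-1]
    - [[0,-0.001,0.039],[0.001,0,0],-1]

```text
clock: 8.32
eef_pos: [564.0, -57.3, 275.6]
tcp_rot: [-3.14, -0.0, 1.778]
contact_force: [0.3, 0.5, -4.7]
opening: 0.343
```

Run:
```python
from look import *
from go import go
go(564.9,-57.2,260,1.777)
look("side","x4_s",None,(230,150,110,90),7)
look("scene","x4_c",None,(225,140,110,90),7)
go(564.9,-57.2,260,1.777)
```

```text
t 8.32 pos [564.  -57.3 275.6] rot [-3.1397e+00 -4.0000e-04  1.7777e+00] F [ 0.32  0.52 -4.69] T [-0.02  0.01  0.02] open 0.343
shift m [-0.0001  0.0009  0.0156] rotvec [-0.0019 -0.0004  0.0007] rows 0.4 q [-0.1   0.24  1.73 -0.    1.17 -1.88]
t 8.42 pos [564.2 -57.3 276. ] rot [-3.1394e+00 -4.0000e-04  1.7778e+00] F [-0.2   0.9  -5.06] T [-0.02  0.03 -0.04] open 0.339
shift m [-0.0001  0.0008  0.016 ] rotvec [-0.0022 -0.0004  0.0008] rows 0.4 q [-0.1   0.24  1.73 -0.    1.17 -1.88]
```

View pics/x4_s.png

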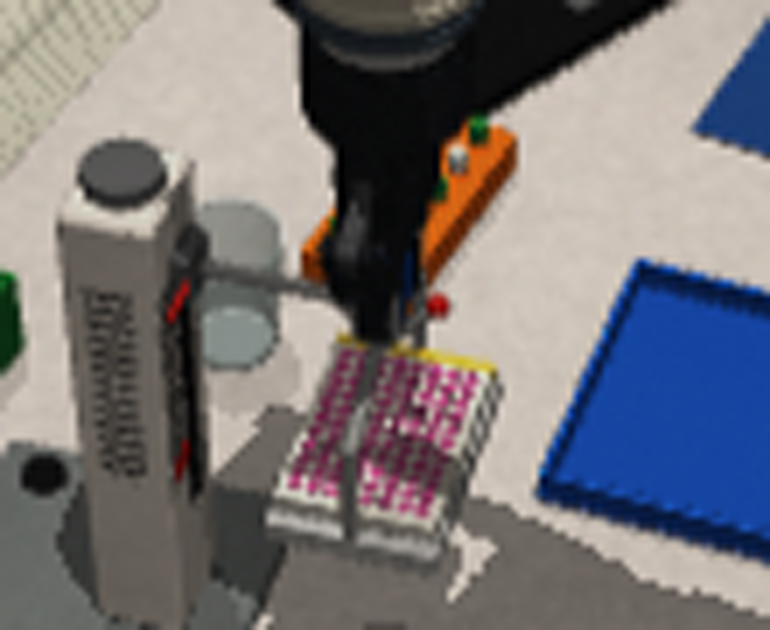

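View pics/x4_c.png

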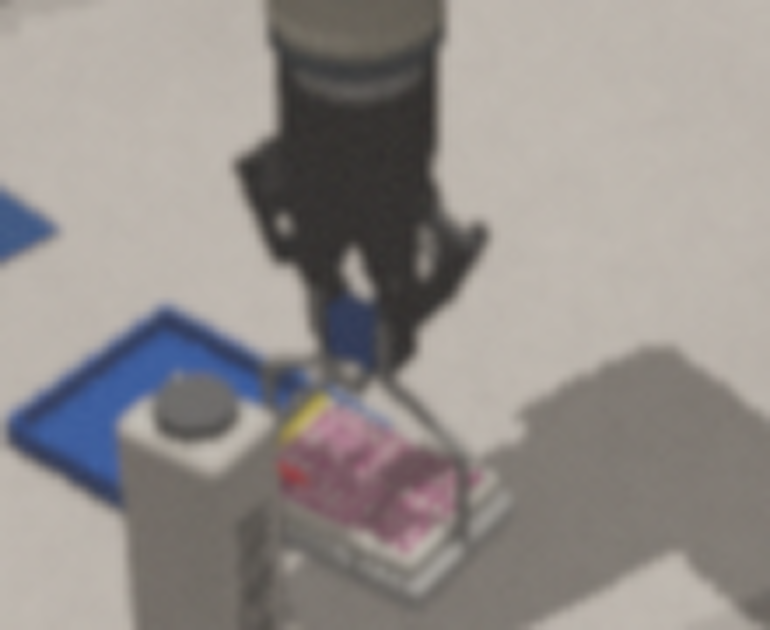

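Request:
send_rows:
  plan:
    - [[0,0.0005,0.002],[-0.001,0,0],-1]
    - [[0,0.0005,0.0045],[-0.001,0,0],-1]
    - [[0,0.0005,0.007],[-0.001,0,0],-1]
    - [[0,0.0005,0.0095],[-0.001,0,0],-1]
    - [[0,0.0005,0.012],[-0.001,0,0],-1]

```text
clock: 8.83
eef_pos: [564.9, -57.2, 264.1]
tcp_rot: [-3.141, -0.0, 1.778]
contact_force: [1.1, -1.0, -2.9]
opening: 0.335
```

Request:
send_rows:
  plan:
    - [[0,0,0.0025],[0,0,0],-1]
    - [[0,0,0.005],[0,0,0],-1]
    - [[0,0,0.0075],[0,0,0],-1]
    - [[0,0,0.01],[0,0,0],-1]
    - [[0,0,0.0125],[0,0,0],-1]

```text
clock: 9.25
eef_pos: [565.0, -57.2, 251.4]
tcp_rot: [-3.141, -0.0, 1.778]
contact_force: [0.1, 0.3, -2.7]
opening: 0.343
```

```bash
cat > av.py <<'E'
import sys
from look import *
from go import go
s=[564.9,-57.2,.2083]
N=int(sys.argv[1]); tag=sys.argv[2]; zt=float(sys.argv[3])
L=[]
for i in range(N):
    if i==0: look("side",tag+"_s",None,(230,150,110,90),7)
    else: viewer.grab_frame("side")
    st=status.sense(); L.append(np.r_[st["eef_pos"],st["contact_force"],st["wrist_torque"]])
L=np.array(L); m=L.mean(0); print("mean pos",np.round(m[:3],2),"F",np.round(m[3:6],2),"+-",np.round(L[:,3:6].std(0)/N**.5,2),"T",np.round(m[6:],3))
F=R.from_euler('z',-s[2]).apply(m[3:6]); print("F in scale axes",np.round(F,2))
go(564.9,-57.2,zt,1.777)
E
python3 av.py 5 x5 240
```

```text
mean pos [564.94 -57.17 251.4 ] F [ 0.86  0.36 -2.23] +- [0.29 0.19 0.31] T [-0.007 -0.156  0.008]
F in scale axes [ 0.91  0.18 -2.23]
t 9.5 pos [565.  -57.2 251.7] rot [-3.1414e+00 -2.0000e-04  1.7777e+00] F [ 0.37  1.06 -2.37] T [ 0.04 -0.15 -0.  ] open 0.342
shift m [-0.     -0.0001  0.0117] rotvec [-0.0002 -0.0002  0.0007] rows 0.3 q [-0.1   0.27  1.76  0.    1.12 -1.88]
```

View pics/x5_s.png

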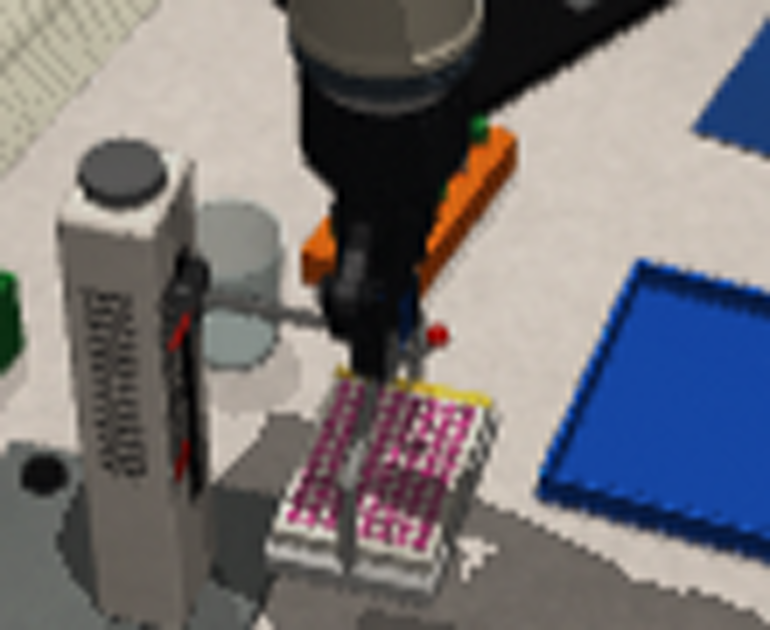

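```bash
cat > ball.py <<'E'
import sys,pickle
from h import *
s=[564.9,-57.2,.2083]
def ball(tag,guess_dz=0):
    p,im=pickle.load(open(f"pics/{tag}.pkl","rb")); f=im.astype(float)
    red=np.clip(f[:,:,0]-np.maximum(f[:,:,1],f[:,:,2])-40,0,None)
    X=lambda dz: R.from_euler('z',s[2]).apply([-26,0,265-dz])+[s[0],s[1],0]
    u=proj(p,X(guess_dz))[0]
    yy,xx=np.mgrid[0:420,0:560]; w=red*(np.hypot(xx-u[0],yy-u[1])<7)
    if w.sum()==0: return None
    c=np.array([(w*xx).sum(),(w*yy).sum()])/w.sum()
    r=least_squares(lambda v: proj(p,R.from_euler('z',s[2]).apply([-26+v[1],0,265-v[0]])+[s[0],s[1],0])[0]-c,[guess_dz,0.])
    return c,r.x
if __name__=="__main__":
    for a in sys.argv[1:]:
        t,g=a.split(":"); print(a,ball(t,float(g)))
E
python3 ball.py x1_side:0 x4_s:0 x5_s:20
```

```text
x1_side:0 (array([289.42333333, 190.44888889]), array([-11.6216016 ,   9.63534459]))
x4_s:0 (array([291.93313522, 192.09955423]), array([-6.4346673 ,  1.24287558]))
x5_s:20 (array([292.02059925, 197.31273408]), array([17.21082599,  0.63821503]))
```

```bash
sed -i 's/^    red=.*/    red=(f[:,:,0]-np.maximum(f[:,:,1],f[:,:,2]))*((f[:,:,1]<0.45*f[:,:,0])\&(f[:,:,2]<.6*f[:,:,0])\&(abs(f[:,:,1]-f[:,:,2])<40))/' ball.py
python3 - <<'E'
import pickle
o=pickle.load(open("o.pkl","rb")); pickle.dump((o["side"]["p"],o["side"]["im"]),open("pics/x0_s.pkl","wb"))
E
python3 ball.py x0_s:0 x1_side:0 x3_s:0 x4_s:0 x5_s:20
python3 - <<'E'
import pickle
for t in ["x0_s","x4_s","x5_s"]:
    p,im=pickle.load(open(f"pics/{t}.pkl","rb"))
    print(t); print([[tuple(int(v) for v in im[y,x]) for x in range(289,296)] for y in range(190,200)] if t=="x0_s" else "")
E
```

```text
x0_s:0 (array([289.99482402, 191.60093168]), array([-6.95893026,  7.69284348]))
x1_side:0 (array([289.58182912, 191.30144404]), array([-7.93917169,  9.07605888]))
x3_s:0 (array([291.72329689, 191.70899916]), array([-8.00279796,  1.96000693]))
x4_s:0 (array([291.85291214, 191.90128332]), array([-7.2543098 ,  1.52002329]))
x5_s:20 (array([292.01506849, 197.4369863 ]), array([17.78870147,  0.64915239]))
x0_s
[[(75, 29, 4), (89, 34, 6), (95, 60, 41), (162, 154, 144), (169, 159, 150), (193, 183, 173), (192, 182, 172)], [(89, 34, 6), (94, 45, 23), (144, 117, 101), (163, 141, 133), (186, 169, 159), (190, 181, 170), (192, 182, 172)], [(91, 39, 13), (124, 94, 74), (146, 71, 65), (177, 49, 44), (169, 85, 77), (186, 176, 166), (194, 184, 174)], [(109, 74, 53), (109, 104, 100), (138, 14, 11), (176, 25, 21), (153, 16, 13), (149, 129, 121), (188, 179, 170)], [(123, 119, 112), (91, 90, 85), (85, 15, 13), (124, 31, 28), (111, 31, 28), (158, 140, 132), (190, 180, 170)], [(82, 81, 78), (78, 75, 72), (87, 76, 71), (139, 107, 101), (132, 106, 99), (191, 182, 171), (192, 183, 173)], [(68, 66, 64), (133, 126, 119), (191, 181, 172), (193, 183, 173), (193, 183, 174), (195, 185, 175), (193, 183, 174)], [(128, 122, 115), (192, 183, 173), (190, 181, 171), (190, 180, 170), (193, 184, 174), (195, 185, 175), (194, 185, 175)], [(192, 183, 173), (192, 183, 173), (192, 182, 173), (190, 181, 171), (191, 182, 172), (192, 183, 173), (194, 185, 175)], [(191, 181, 171), (192, 181, 172), (193, 183, 174), (191, 181, 171), (190, 181, 170), (190, 180, 170), (192, 182, 173)]]
x4_s

x5_s
```

Request:
send_rows:
  plan:
    - [[0,0.001,0.0],[0,0,0],-1]
    - [[0,0.002,0.0],[0,0,0],-1]
    - [[0,0.002,0.0],[0,0,0],-1]
    - [[0,0.002,0.0],[0,0,0],-1]
    - [[0,0.002,0.0],[0,0,0],-1]

```text
clock: 9.92
eef_pos: [566.3, -56.8, 251.4]
tcp_rot: [-3.14, -0.0, 1.778]
contact_force: [-4.0, -1.3, -3.0]
opening: 0.342
```

```bash
sed -i 's/<40))/<12))/' ball.py
python3 av.py 8 x6 240; python3 ball.py x4_s:0 x5_s:20 x6_s:20
```

```text
mean pos [566.37 -56.83 251.47] F [-4.9  -1.47 -2.24] +- [0.12 0.18 0.22] T [-0.276  0.84  -0.031]
F in scale axes [-5.1  -0.43 -2.24]
t 10.32 pos [566.4 -56.8 251.5] rot [-3.1401e+00 -4.0000e-04  1.7778e+00] F [-5.01 -1.12 -1.25] T [-0.34  0.91 -0.03] open 0.34
shift m [-0.0001 -0.0015  0.0115] rotvec [-0.0015 -0.0004  0.0008] rows 0.3 q [-0.1   0.27  1.76 -0.    1.12 -1.88]
x4_s:0 (array([292.03741935, 193.18193548]), array([-1.65083265,  0.83274735]))
x5_s:20 (array([292.01506849, 197.4369863 ]), array([17.78870147,  0.64915239]))
x6_s:20 (array([292.01589242, 197.1992665 ]), array([16.69239039,  0.66092455]))
```

The bail is captured in the V. Lateral stiffness is about 4 N/mm and neutral is at x≈565.15. I'll go back 1.2 mm and keep lowering slowly.

Request:
send_rows:
  plan:
    - [[0,-0.0006,0.0015],[0.0005,0,0],-1]
    - [[0,-0.0012,0.004],[0.001,0,0],-1]
    - [[0,-0.0012,0.0065],[0.001,0,0],-1]
    - [[0,-0.0012,0.009],[0.001,0,0],-1]
    - [[0,-0.0012,0.011],[0.001,0,0],-1]

```text
clock: 10.73
eef_pos: [565.9, -57.0, 240.5]
tcp_rot: [-3.141, -0.0, 1.778]
contact_force: [1.1, 0.9, -0.9]
opening: 0.34
```

```bash
python3 av.py 10 x7 228; python3 ball.py x7_s:30
```

```text
mean pos [565.73 -57.01 240.65] F [ 2.83  0.53 -1.35] +- [0.15 0.15 0.13] T [ 0.113 -0.491  0.015]
F in scale axes [ 2.88 -0.07 -1.35]
t 11.23 pos [565.6 -57.  240.7] rot [-3.1402e+00 -2.0000e-04  1.7778e+00] F [ 3.89  0.39 -1.5 ] T [ 0.1  -0.64  0.09] open 0.342
shift m [-0.     -0.0007  0.0127] rotvec [-0.0014 -0.0002  0.0008] rows 0.3 q [-0.1   0.28  1.77 -0.    1.1  -1.88]
x7_s:30 (array([292.0078534 , 199.44109948]), array([27.08232371,  0.55030753]))
```

Request:
send_rows:
  plan:
    - [[0,0.0004,0.002],[0,0,0],-1]
    - [[0,0.0007,0.0045],[0,0,0],-1]
    - [[0,0.0007,0.007],[0,0,0],-1]
    - [[0,0.0007,0.0095],[0,0,0],-1]
    - [[0,0.0007,0.012],[0,0,0],-1]

```text
clock: 11.65
eef_pos: [566.0, -57.0, 228.3]
tcp_rot: [-3.139, -0.0, 1.778]
contact_force: [-0.1, -0.8, 0.6]
opening: 0.343
```

```bash
python3 av.py 14 x8 226; python3 ball.py x8_s:40
```

```text
mean pos [566.02 -56.93 228.6 ] F [-1.25 -0.7  -0.46] +- [0.22 0.16 0.17] T [-0.097  0.226 -0.005]
F in scale axes [-1.37 -0.43 -0.46]
t 12.35 pos [566.1 -56.9 228.7] rot [-3.1397e+00 -2.0000e-04  1.7778e+00] F [-2.   -1.51 -0.04] T [-0.17  0.39 -0.04] open 0.343
shift m [-0.     -0.0012  0.0027] rotvec [-0.0019 -0.0002  0.0008] rows 0.1 q [-0.1   0.29  1.78 -0.    1.07 -1.88]
x8_s:40 (array([291.8982808 , 202.07879656]), array([39.54963552,  0.75817837]))
```

View pics/x8_s.png

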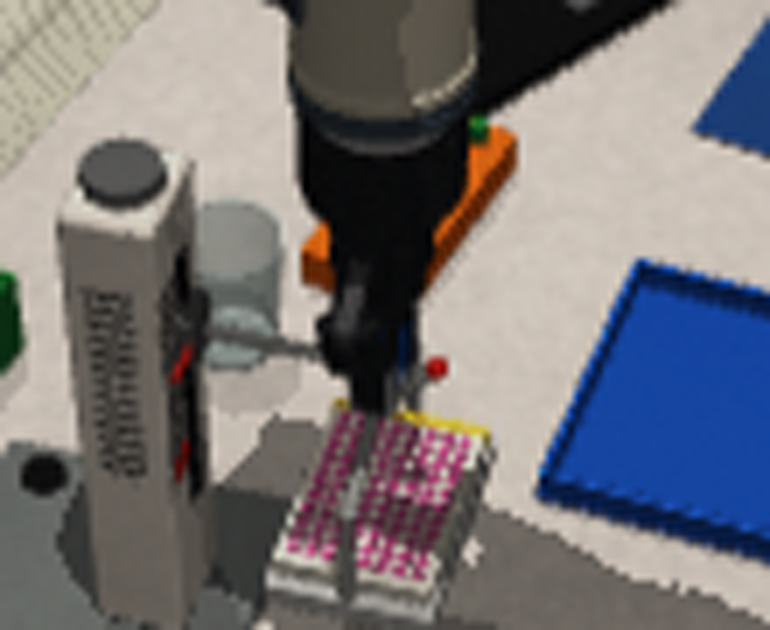

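Request:
send_rows:
  plan:
    - [[0,-0.0001,0.001],[-0.0005,0,0],-1]
    - [[0,-0.0002,0.002],[-0.001,0,0],-1]
    - [[0,-0.0003,0.003],[-0.001,0,0],-1]
    - [[0,-0.0003,0.004],[-0.001,0,0],-1]
    - [[0,-0.0003,0.0045],[-0.001,0,0],-1]

```text
clock: 12.77
eef_pos: [566.0, -57.0, 224.1]
tcp_rot: [-3.141, -0.0, 1.778]
contact_force: [-0.9, -0.6, 0.6]
opening: 0.341
```

```bash
python3 av.py 24 x9 226; python3 ball.py x9_s:44
```

```text
mean pos [565.91 -56.97 224.26] F [ 0.08 -0.16 -0.1 ] +- [0.13 0.1  0.09] T [-0.024 -0.035  0.008]
F in scale axes [ 0.05 -0.17 -0.1 ]
t 13.97 pos [565.9 -57.  224.2] rot [-3.1409e+00 -2.0000e-04  1.7778e+00] F [ 1.62  0.08 -0.37] T [ 0.   -0.16  0.01] open 0.338
shift m [-0.     -0.001  -0.0018] rotvec [-0.0006 -0.0002  0.0008] rows 0.1 q [-0.1   0.3   1.78 -0.    1.06 -1.88]
x9_s:44 (array([291.90359712, 202.9971223 ]), array([43.88723668,  0.68349307]))
```

Request:
send_rows:
  plan:
    - [[0,0,0.0004],[0,0,0],-1]
    - [[0,0,0.0008],[0,0,0],-1]
    - [[0,0,0.0008],[0,0,0],-1]
    - [[0,0,0.0008],[0,0,0],-1]
    - [[0,0,0.0008],[0,0,0],-1]
  squeeze: 20

```text
clock: 14.38
eef_pos: [565.9, -57.0, 223.4]
tcp_rot: [-3.141, -0.0, 1.778]
contact_force: [1.2, 0.2, -0.0]
opening: 0.342
```

```bash
python3 av.py 10 x10 226; python3 ball.py x10_s:44
```

```text
mean pos [565.87 -56.99 223.44] F [ 0.81 -0.03 -0.08] +- [0.2  0.1  0.14] T [-0.004 -0.132 -0.006]
F in scale axes [ 0.79 -0.19 -0.08]
t 14.88 pos [565.9 -57.  223.4] rot [-3.1409e+00 -2.0000e-04  1.7778e+00] F [ 1.41 -0.39  0.46] T [ 0.02 -0.09  0.02] open 0.342
shift m [-0.     -0.001  -0.0026] rotvec [-0.0007 -0.0002  0.0008] rows 0.1 q [-0.1   0.3   1.78 -0.    1.06 -1.88]
x10_s:44 (array([291.89526542, 203.08321377]), array([44.30336675,  0.70649291]))
```

Request:
send_rows:
  plan:
    - [[0,0.0002,0.0001],[0,0,0],-1]
    - [[0,0.0002,0.0001],[0,0,0],-0.31]
    - [[0,0.0002,0.0001],[0,0,0],-0.27]
    - [[0,0.0002,0.0001],[0,0,0],-0.2]
    - [[0,0.0002,0.0001],[0,0,0],-0.1]

```text
clock: 15.3
eef_pos: [566.0, -56.9, 223.3]
tcp_rot: [-3.141, -0.0, 1.778]
contact_force: [-1.1, -0.5, -0.1]
opening: 0.447
```

```bash
cat > pw.py <<'E'
import sys
from look import *
from go import go
from ball import ball
t=sys.argv[1]; N=int(sys.argv[2])
for i in range(N):
    look("side",f"{t}{i}_s",None,(230,150,110,90),7)
    r=ball(f"{t}{i}_s",44); print(round(float(status.sense()["clock"]),2), None if r is None else (np.round(r[0],2),np.round(r[1],1)))
look("wrist",t+"_w")
go(566,-57,223,1.777)
E
python3 pw.py y1 4
```

```text
15.35 (array([291.8 , 202.58]), array([42. ,  1.1]))
15.4 (array([291.91, 202.97]), array([43.8,  0.7]))
15.45 (array([291.9 , 203.06]), array([44.2,  0.7]))
15.5 (array([292. , 203.2]), array([44.7,  0.3]))
t 15.55 pos [566.  -56.9 223.3] rot [-3.1409e+00 -2.0000e-04  1.7778e+00] F [ 0.39  1.   -1.15] T [ 0.01 -0.03 -0.  ] open 0.447
shift m [-0.0001 -0.0001  0.0003] rotvec [-0.0007 -0.0002  0.0008] rows 0.0 q [-0.1   0.3   1.78 -0.    1.06 -1.88]
```

View pics/y1_w.png

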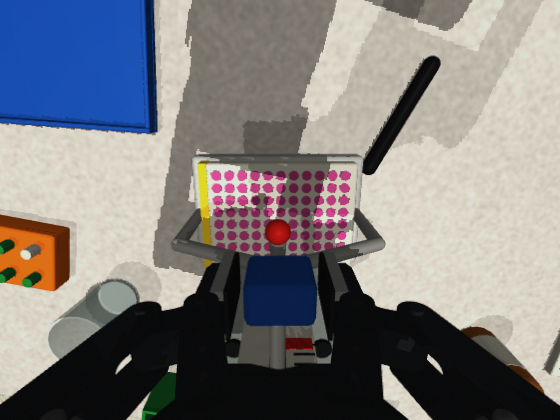

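Request:
send_rows:
  plan:
    - [[0,0,0],[0,0,0],0]
    - [[0,0,0],[0,0,0],0.15]
    - [[0,0,-0.004],[0,0,0],0.3]
    - [[0,0,-0.012],[0,0,0],0.3]
    - [[0,0,-0.024],[0,0,0],0.3]

```text
clock: 15.97
eef_pos: [565.6, -56.9, 247.5]
tcp_rot: [-3.139, -0.001, 1.778]
contact_force: [0.6, 0.1, -0.5]
opening: 0.649
```

Request:
send_rows:
  plan:
    - [[0,0,-0.012],[0,0,0],0.3]
    - [[0,0,-0.024],[0,0,0],0.3]
    - [[0,0,-0.034],[0,0,0],0.3]
    - [[0,0,-0.038],[0,0,0],0.3]
    - [[0,0,-0.038],[0,0,0],0.3]

```text
clock: 16.38
eef_pos: [566.3, -57.0, 287.1]
tcp_rot: [3.141, 0.0, 1.778]
contact_force: [0.4, -0.0, -0.1]
opening: 0.647
```

```bash
python3 pw.py y2 10
```

```text
16.43 (array([291.9 , 202.99]), array([43.8,  0.7]))
16.48 (array([291.9, 203. ]), array([43.9,  0.7]))
16.53 (array([291.9 , 203.06]), array([44.2,  0.7]))
16.58 (array([291.9 , 203.06]), array([44.2,  0.7]))
16.63 (array([291.9, 203. ]), array([43.9,  0.7]))
16.68 (array([291.9 , 202.99]), array([43.9,  0.7]))
16.73 (array([291.91, 202.97]), array([43.8,  0.7]))
16.78 (array([291.91, 202.96]), array([43.7,  0.7]))
16.83 (array([291.78, 202.82]), array([43.2,  1.1]))
16.88 (array([291.91, 202.97]), array([43.7,  0.7]))
t 16.93 pos [565.6 -56.9 285.2] rot [-3.1391e+00 -8.0000e-04  1.7777e+00] F [ 0.18 -0.08 -0.08] T [-0.02 -0.01 -0.01] open 0.649
shift m [-0.0002  0.0005  0.0622] rotvec [-0.0025 -0.0008  0.0007] rows 1.6 q [-0.1   0.24  1.72 -0.    1.19 -1.88]
```

View pics/y2_w.png

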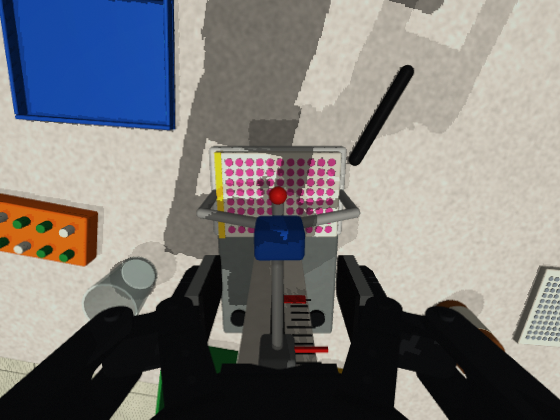

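View pics/y29_s.png

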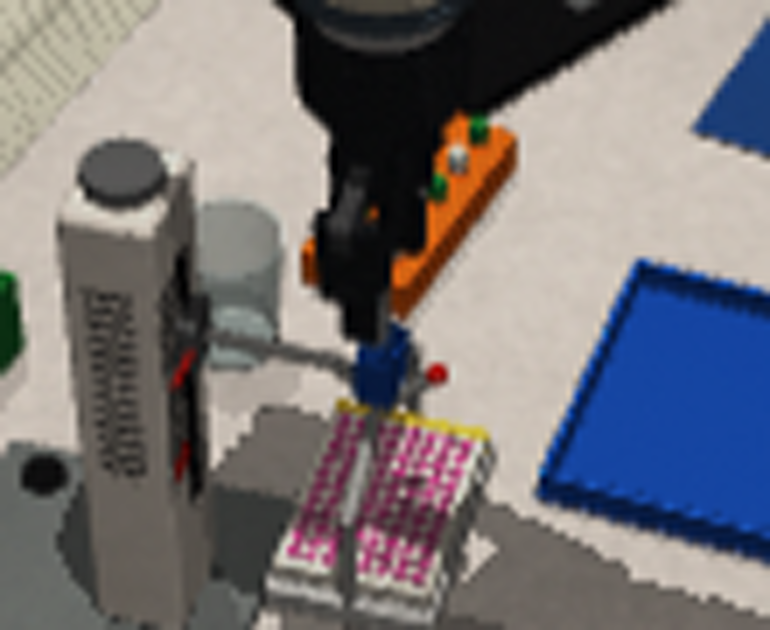

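```bash
cat > still.py <<'E'
from look import *
from ball import ball
import sys
L=[]
for i in range(int(sys.argv[1])):
    p=viewer.camera_params("side"); im=viewer.grab_frame("side"); pickle.dump((p,im),open("pics/tmp.pkl","wb")); r=ball("tmp",44); L.append(r[0] if r else [np.nan]*2)
L=np.array(L); print(status.sense()["clock"])
for k in range(0,len(L),10): print(np.round(np.nanmean(L[k:k+10],0),3),np.round(np.ptp(L[k:k+10],0),3), np.round(abs(np.diff(L[k:k+10],axis=0)).max(0),3))
E
python3 still.py 120
```

```text
22.9333
[291.906 202.981] [0.011 0.039] [0.007 0.02 ]
[291.906 202.98 ] [0.011 0.018] [0.005 0.011]
[291.906 202.983] [0.009 0.021] [0.005 0.008]
[291.906 202.984] [0.011 0.014] [0.006 0.009]
[291.904 202.986] [0.006 0.009] [0.005 0.007]
[291.902 202.986] [0.005 0.009] [0.003 0.005]
[291.903 202.985] [0.004 0.006] [0.003 0.004]
[291.902 202.987] [0.002 0.009] [0.002 0.004]
[291.901 202.987] [0.005 0.003] [0.002 0.001]
[291.902 202.987] [0.003 0.006] [0.002 0.004]
[291.902 202.988] [0.003 0.003] [0.002 0.002]
[291.902 202.987] [0.004 0.004] [0.003 0.004]
```

Standing still: ball motion is under 0.01 px for over 3 s. I'll go back down to re-grasp.

```bash
python3 go.py 565.9 -57 224 1.7777
```

```text
t 22.93 pos [565.7 -56.9 285.5] rot [-3.1395e+00 -6.0000e-04  1.7778e+00] F [0.45 0.01 0.53] T [-0.02 -0.02 -0.02] open 0.65
shift m [-0.0002  0.0003  0.0615] rotvec [-0.0021 -0.0006  0.0001] rows 1.6 q [-0.1   0.24  1.72 -0.    1.19 -1.88]
```

Request:
send_rows:
  plan:
    - [[0,0.0001,0.006],[-0.001,0,0],0.3]
    - [[0,0.0002,0.016],[-0.002,0,0],0.3]
    - [[0,0.0003,0.026],[-0.0021,-0.0006,0],0.3]
    - [[0,0.0003,0.036],[-0.0021,-0.0006,0],0.3]
    - [[0,0.0003,0.044],[-0.0021,-0.0006,0],0.3]

```text
clock: 23.35
eef_pos: [565.2, -56.8, 239.6]
tcp_rot: [-3.14, -0.001, 1.778]
contact_force: [-0.3, -0.3, -0.0]
opening: 0.651
```

```bash
python3 go.py 565.9 -57 224 1.7777
```

```text
t 23.35 pos [565.2 -56.8 239.6] rot [-3.1400e+00 -6.0000e-04  1.7778e+00] F [-0.25 -0.29 -0.04] T [-0.   -0.01  0.01] open 0.651
shift m [-0.0004  0.0006  0.0156] rotvec [-0.0016 -0.0006  0.0001] rows 0.4 q [-0.1   0.28  1.77  0.    1.09 -1.88]
```

Request:
send_rows:
  plan:
    - [[-0.0002,0.0003,0.006],[-0.001,0,0],0.3]
    - [[-0.0003,0.0006,0.012],[-0.0016,-0.0006,0],0.3]
    - [[-0.0003,0.0006,0.0156],[-0.0016,-0.0006,0],0.3]
    - [[-0.0003,0.0006,0.0156],[-0.0016,-0.0006,0],0.2]
    - [[-0.0003,0.0006,0.0156],[-0.0016,-0.0006,0],0.1]
  squeeze: 20

```text
clock: 23.77
eef_pos: [565.9, -56.9, 223.9]
tcp_rot: [-3.141, 0.0, 1.778]
contact_force: [-0.3, 0.7, 1.0]
opening: 0.549
```

```bash
python3 pw.py z1 2;python3 go.py 565.9 -57 224 1.7777
```

```text
23.82 (array([291.9 , 202.99]), array([43.8,  0.7]))
23.87 (array([291.9 , 202.99]), array([43.8,  0.7]))
t 23.92 pos [566.2 -57.  224.5] rot [3.1408e+00 3.0000e-04 1.7778e+00] F [0.72 0.32 0.08] T [-0.   -0.05  0.03] open 0.547
shift m [-0.     -0.0002  0.0015] rotvec [0.0008 0.0003 0.0008] rows 0.0 q [-0.1   0.3   1.78 -0.    1.06 -1.88]
t 23.92 pos [566.2 -57.  224.5] rot [3.1408e+00 3.0000e-04 1.7778e+00] F [0.72 0.32 0.08] T [-0.   -0.05  0.03] open 0.547
shift m [ 0.     -0.0003  0.0005] rotvec [0.0008 0.0003 0.0001] rows 0.0 q [-0.1   0.3   1.78 -0.    1.06 -1.88]
```

View pics/z1_w.png

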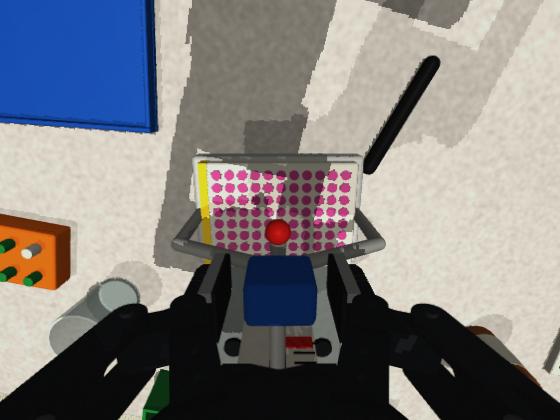

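Request:
send_rows:
  plan:
    - [[0,-0.0002,0.0004],[0,0,0],-0.05]
    - [[0,-0.0002,0.0004],[0,0,0],-0.15]
    - [[0,-0.0002,0.0004],[0,0,0],-0.23]
    - [[0,-0.0002,0.0004],[0,0,0],-0.3]
    - [[0,-0.0002,0.0004],[0,0,0],-0.4]
  squeeze: 20

```text
clock: 24.33
eef_pos: [566.1, -57.1, 224.2]
tcp_rot: [3.141, 0.001, 1.778]
contact_force: [-0.4, -1.9, 0.5]
opening: 0.347
```

Request:
send_rows:
  plan:
    - [[0,0,0],[0,0,0],-0.6]
    - [[0,0,0],[0,0,0],-1]
    - [[0,0,0],[0,0,0],-1]
    - [[0,0,0],[0,0,0],-1]
    - [[0,0,0],[0,0,0],-1]
  squeeze: 40

```text
clock: 24.75
eef_pos: [566.1, -57.1, 224.2]
tcp_rot: [3.141, 0.001, 1.778]
contact_force: [-0.5, -1.2, 0.9]
opening: 0.343
```

```bash
python3 pw.py z2 4; python3 av.py 4 z3 270
```

```text
24.8 (array([291.9, 203. ]), array([43.9,  0.7]))
24.85 (array([291.9, 203. ]), array([43.9,  0.7]))
24.9 (array([291.9, 203. ]), array([43.9,  0.7]))
24.95 (array([291.9, 203. ]), array([43.9,  0.7]))
t 25.0 pos [566.1 -57.2 224.2] rot [3.1405e+00 7.0000e-04 1.7778e+00] F [-0.23 -1.12 -0.08] T [-0.2  -0.02 -0.  ] open 0.342
shift m [ 0.0002 -0.0001  0.0012] rotvec [0.0011 0.0007 0.0008] rows 0.0 q [-0.1   0.3   1.78 -0.    1.06 -1.88]
mean pos [566.09 -57.15 224.2 ] F [ 0.15 -1.2   0.2 ] +- [0.26 0.21 0.26] T [-0.16  -0.039 -0.01 ]
F in scale axes [-0.11 -1.2   0.2 ]
t 25.2 pos [566.1 -57.2 224.2] rot [3.1405e+00 7.0000e-04 1.7778e+00] F [ 1.   -1.58  0.69] T [-0.22 -0.03 -0.03] open 0.34
shift m [ 0.0002 -0.0011 -0.0458] rotvec [0.001  0.0007 0.0008] rows 1.2 q [-0.1   0.3   1.78 -0.    1.06 -1.88]
```

Request:
send_rows:
  plan:
    - [[0,0,-0.0015],[0,0,0],-1]
    - [[0,0,-0.004],[0,0,0],-1]
    - [[0,0,-0.0065],[0,0,0],-1]
    - [[0,0,-0.009],[0,0,0],-1]
    - [[0,0,-0.0115],[0,0,0],-1]
  squeeze: 60

```text
clock: 25.62
eef_pos: [566.1, -57.2, 236.0]
tcp_rot: [3.141, 0.001, 1.778]
contact_force: [-0.1, -2.2, -0.8]
opening: 0.342
```

Request:
send_rows:
  plan:
    - [[0,0,-0.0025],[0,0,0],-1]
    - [[0,0,-0.005],[0,0,0],-1]
    - [[0,0,-0.0075],[0,0,0],-1]
    - [[0,0,-0.01],[0,0,0],-1]
    - [[0,0,-0.0125],[0,0,0],-1]

```text
clock: 26.03
eef_pos: [566.0, -57.1, 248.7]
tcp_rot: [3.141, 0.001, 1.778]
contact_force: [1.5, -1.7, -2.2]
opening: 0.343
```

```bash
python3 av.py 4 z4 270; python3 ball.py z4_s:20
```

```text
mean pos [566.07 -57.13 248.78] F [ 0.79 -0.99 -1.96] +- [0.09 0.24 0.17] T [-0.187 -0.122 -0.004]
F in scale axes [ 0.57 -1.13 -1.96]
t 26.23 pos [566.  -57.1 248.5] rot [3.1404e+00 7.0000e-04 1.7778e+00] F [ 0.61 -0.26 -2.03] T [-0.17 -0.19  0.  ] open 0.343
shift m [ 0.0002 -0.0011 -0.0215] rotvec [0.0011 0.0007 0.0008] rows 0.6 q [-0.1   0.27  1.76 -0.    1.11 -1.88]
z4_s:20 (array([292.01016949, 197.86440678]), array([19.76623295,  0.63942305]))
```

Smooth so far. I'll continue at the same speed.

Request:
send_rows:
  plan:
    - [[0,0,-0.002],[0,0,0],-1]
    - [[0,0,-0.0045],[0,0,0],-1]
    - [[0,0,-0.007],[0,0,0],-1]
    - [[0,0,-0.0095],[0,0,0],-1]
    - [[0,0,-0.012],[0,0,0],-1]

```text
clock: 26.65
eef_pos: [566.0, -57.1, 260.7]
tcp_rot: [3.141, 0.001, 1.778]
contact_force: [0.7, -0.4, -2.7]
opening: 0.342
```

Request:
send_rows:
  plan:
    - [[0,0,-0.0025],[0,0,0],-1]
    - [[0,0,-0.005],[0,0,0],-1]
    - [[0,0,-0.0075],[0,0,0],-1]
    - [[0,0,-0.01],[0,0,0],-1]
    - [[0,0,-0.0125],[0,0,0],-1]

```text
clock: 27.07
eef_pos: [565.6, -57.0, 273.2]
tcp_rot: [3.141, 0.0, 1.778]
contact_force: [-1.5, 0.1, -4.5]
opening: 0.341
```

Request:
send_rows:
  plan:
    - [[0,0,-0.0025],[0,0,0],-1]
    - [[0,0,-0.006],[0,0,0],-1]
    - [[0,0,-0.01],[0,0,0],-1]
    - [[0,0,-0.015],[0,0,0],-1]
    - [[0,0,-0.02],[0,0,0],-1]

```text
clock: 27.48
eef_pos: [565.5, -57.0, 293.7]
tcp_rot: [3.142, 0.0, 1.778]
contact_force: [0.3, 1.5, -4.6]
opening: 0.34
```

```bash
python3 av.py 4 z5 318; python3 ball.py z5_s:0
```

```text
mean pos [565.93 -57.   294.14] F [ 0.28  0.08 -4.13] +- [0.38 0.06 0.29] T [ 0.027 -0.041 -0.023]
F in scale axes [ 0.29  0.02 -4.13]
t 27.68 pos [565.6 -57.  293.4] rot [3.1410e+00 3.0000e-04 1.7778e+00] F [-0.74  0.17 -5.03] T [ 0.02  0.03 -0.01] open 0.344
shift m [-0.0001 -0.0008 -0.0246] rotvec [0.0006 0.0003 0.0008] rows 0.6 q [-0.1   0.23  1.71 -0.    1.2  -1.88]
z5_s:0 (array([292.03479381, 193.18041237]), array([-1.6553687 ,  0.84155065]))
```

View pics/z5_s.png

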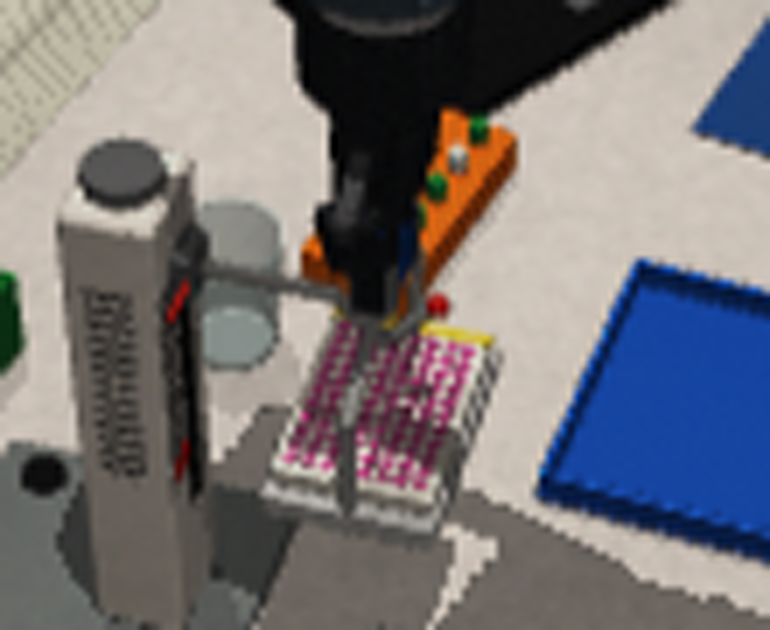

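Request:
send_rows:
  plan:
    - [[0,0,-0.006],[0,0,0],-1]
    - [[0,0,-0.014],[0,0,0],-1]
    - [[0,0,-0.021],[0,0,0],-1]
    - [[0,0,-0.025],[0,0,0],-1]
    - [[0,0,-0.025],[0,0,0],-1]

```text
clock: 28.1
eef_pos: [566.3, -57.0, 320.0]
tcp_rot: [3.139, 0.001, 1.778]
contact_force: [-0.3, 0.4, -3.5]
opening: 0.34
```

Request:
send_rows:
  plan:
    - [[0,-0.008,0],[0,0,0],-1]
    - [[0,-0.022,0],[0,0,0],-1]
    - [[0,-0.04,0],[0,0,0],-1]
    - [[0,-0.06,0],[0,0,0],-1]
    - [[0,-0.08,0],[0,0,0],-1]

```text
clock: 28.52
eef_pos: [486.5, -73.6, 319.3]
tcp_rot: [3.14, 0.001, 1.778]
contact_force: [-0.5, 0.1, -4.6]
opening: 0.346
```

```bash
python3 av.py 2 z6 318; python3 ball.py z6_s:0; python3 go.py 455 -80 318 1.75
```

```text
mean pos [483.64 -73.93 319.2 ] F [-2.34  0.36 -5.  ] +- [1.48 0.07 0.25] T [ 0.071  0.227 -0.016]
F in scale axes [-2.21  0.84 -5.  ]
t 28.62 pos [484.6 -73.8 319.3] rot [3.1415e+00 5.0000e-04 1.7772e+00] F [-0.25  0.46 -4.65] T [-0.03  0.1   0.01] open 0.343
shift m [-0.0002  0.082   0.0013] rotvec [0.0001 0.0005 0.0002] rows 2.2 q [-0.15  0.08  1.83 -0.    1.23 -1.93]
z6_s:0 (array([291.98752599, 193.18503119]), array([-1.59231094,  0.9981189 ]))
t 28.62 pos [484.6 -73.8 319.3] rot [3.1415e+00 5.0000e-04 1.7772e+00] F [-0.25  0.46 -4.65] T [-0.03  0.1   0.01] open 0.343
shift m [ 0.     -0.0302  0.0013] rotvec [0.0001 0.0005 0.0272] rows 0.8 q [-0.15  0.08  1.83 -0.    1.23 -1.93]
```

View pics/z6_s.png

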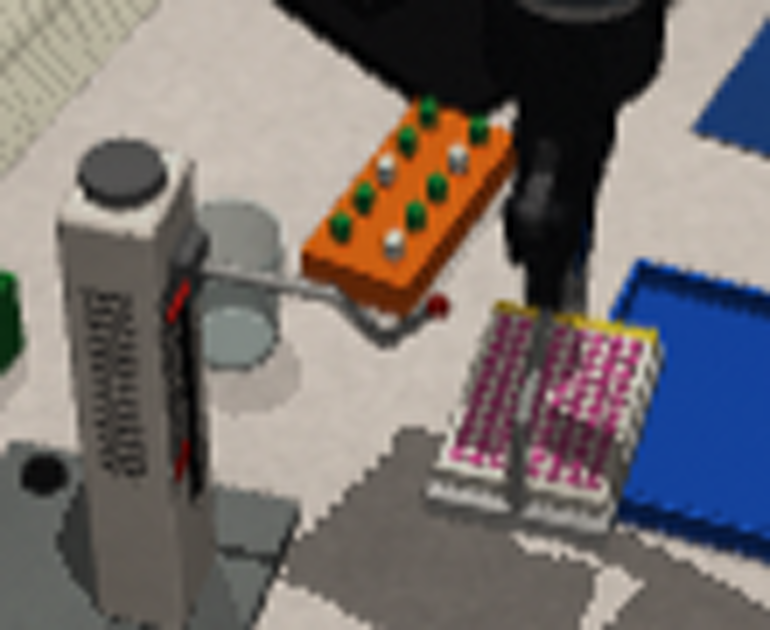

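Cleared the hook and the scale is empty. I'll back off a little more, then go over the tray.

Request:
send_rows:
  plan:
    - [[0,-0.012,0],[0,0,0.005],-1]
    - [[-0.005,-0.025,0],[0,0,0.012],-1]
    - [[-0.02,-0.034,0],[0,0,0.02],-1]
    - [[-0.045,-0.038,0],[0,0,0.03],-1]
    - [[-0.075,-0.038,0],[0,0,0.04],-1]

```text
clock: 29.03
eef_pos: [461.4, -155.3, 319.5]
tcp_rot: [-3.141, 0.0, 1.738]
contact_force: [0.8, 0.7, -4.9]
opening: 0.34
```

```bash
python3 go.py 482.6 -288 240 1.6995
```

```text
t 29.03 pos [ 461.4 -155.3  319.5] rot [-3.1414e+00  1.0000e-04  1.7380e+00] F [ 0.8   0.72 -4.92] T [-0.06  0.05  0.01] open 0.34
shift m [-0.1344 -0.0012  0.0795] rotvec [-0.0001  0.0001  0.0385] rows 4.1 q [-0.33  0.07  1.84 -0.    1.23 -2.07]
```

Request:
send_rows:
  plan:
    - [[-0.032,0,0.005],[0,0,0.01],-1]
    - [[-0.064,0,0.015],[0,0,0.02],-1]
    - [[-0.094,0,0.03],[0,0,0.03],-1]
    - [[-0.12,-0.001,0.05],[0,0,0.0385],-1]
    - [[-0.1344,-0.0012,0.07],[0,0,0.0385],-1]

```text
clock: 29.45
eef_pos: [482.6, -291.5, 249.0]
tcp_rot: [3.141, 0.002, 1.698]
contact_force: [0.2, 0.4, -4.6]
opening: 0.343
```

Request:
send_rows:
  plan:
    - [[0,0,0.01],[0,0,0],-1]
    - [[0,0,0.015],[0,0,0],-1]
    - [[0,0,0.015],[0,0,0],-1]
    - [[0,0,0.015],[0,0,0],-1]
    - [[0,0,0.015],[0,0,0],-1]

```text
clock: 29.87
eef_pos: [483.2, -290.9, 235.3]
tcp_rot: [3.139, 0.003, 1.699]
contact_force: [0.3, -0.3, -3.9]
opening: 0.34
```

Run:
```python
from look import *
from go import go
go(482.6,-288,170,1.6995)
t=[482.6,-288,.1287]
X=local(t,[[a,b,22] for a in(-71,71) for b in (-91,91)])
look("wrist","t1_w",X); look("side","t1_s",X,(270,160,110,90),7)
```

```text
t 29.87 pos [ 483.2 -290.9  235.3] rot [3.1393e+00 3.1000e-03 1.6986e+00] F [ 0.32 -0.31 -3.87] T [ 0.02  0.03 -0.05] open 0.34
shift m [ 0.0032 -0.0003  0.0653] rotvec [ 0.0023  0.0031 -0.0009] rows 1.7 q [-0.54  0.28  1.79 -0.    1.08 -2.24]
```

View pics/t1_w.png

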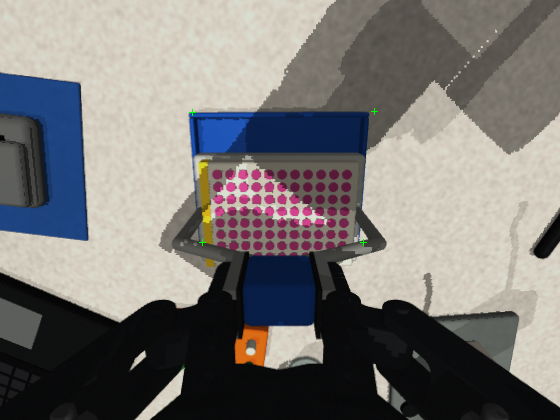

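View pics/t1_s.png

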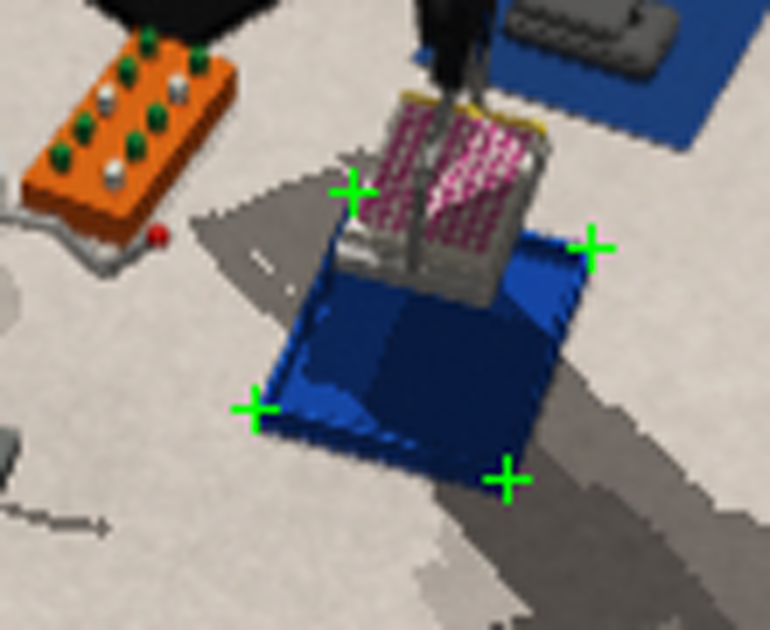

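Wrist view: tray outer edge spans x 192–368 px (centre 280) and the carrier is centred at 280.5. The tray is therefore at y≈-290.5, about 2.5 mm off the first fit and well inside the 23 mm clearance. I'll descend here.

Request:
send_rows:
  plan:
    - [[0.001,0,0.015],[0.001,0.001,0],-1]
    - [[0.001,0,0.035],[0.002,0.003,0],-1]
    - [[0.001,0,0.055],[0.002,0.003,0],-1]
    - [[0.001,0,0.07],[0.002,0.003,0],-1]
    - [[0.001,0,0.08],[0.002,0.003,0],-1]

```text
clock: 30.38
eef_pos: [483.2, -289.7, 154.5]
tcp_rot: [3.142, -0.0, 1.699]
contact_force: [0.0, 0.2, -4.6]
opening: 0.344
```

Run:
```python
from look import *
from go import go
go(482.6,-290,138,1.6995)
look("wrist","t2_w"); look("side","t2_s",None,(270,160,110,90),7)
go(482.6,-290,138,1.6995)
```

```text
t 30.38 pos [ 483.2 -289.7  154.5] rot [ 3.1415 -0.      1.6994] F [ 0.    0.23 -4.59] T [ 0.   -0.02 -0.  ] open 0.344
shift m [-0.0002 -0.0006  0.0165] rotvec [ 0.     -0.     -0.0001] rows 0.4 q [-0.54  0.37  1.85  0.    0.92 -2.24]
t 30.48 pos [ 482.8 -289.6  154.3] rot [-3.1404e+00 -1.0000e-03  1.6992e+00] F [ 0.97  0.5  -3.53] T [0.02 0.08 0.03] open 0.339
shift m [-0.0004 -0.0002  0.0163] rotvec [-0.0012 -0.001  -0.0003] rows 0.4 q [-0.54  0.37  1.85  0.    0.92 -2.24]
```

View pics/t2_w.png

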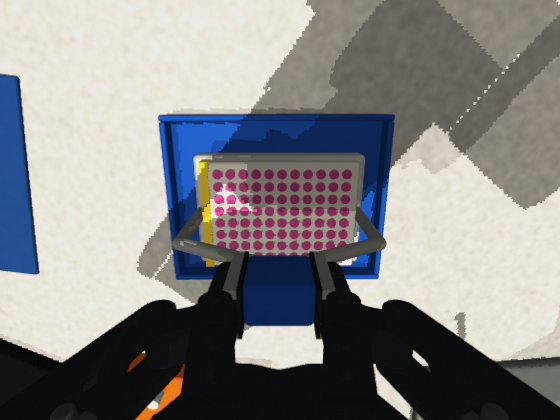

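View pics/t2_s.png

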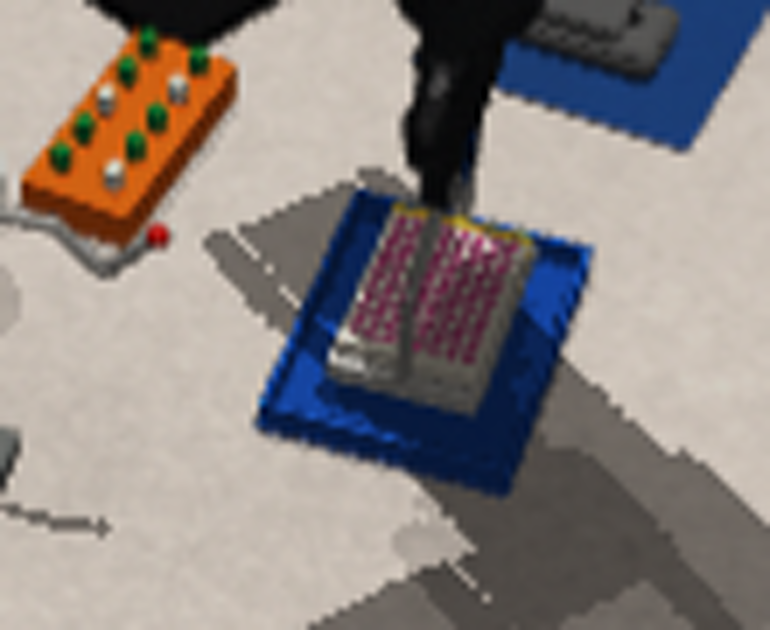

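The carrier is centred and square over the tray. I'll ease it down.

Request:
send_rows:
  plan:
    - [[0,0,0.004],[0,0,0],-1]
    - [[0,0,0.009],[0,0,0],-1]
    - [[0,0,0.013],[0,0,0],-1]
    - [[0,0,0.0155],[0,0,0],-1]
    - [[0,0,0.017],[0,0,0],-1]

```text
clock: 30.9
eef_pos: [482.8, -289.6, 137.2]
tcp_rot: [-3.14, -0.001, 1.699]
contact_force: [-0.9, -0.3, -4.3]
opening: 0.34
```

Request:
send_rows:
  plan:
    - [[0,0,0.0006],[0,0,0],-1]
    - [[0,0,0.0012],[0,0,0],-1]
    - [[0,0,0.0018],[0,0,0],-1]
    - [[0,0,0.0024],[0,0,0],-1]
    - [[0,0,0.003],[0,0,0],-1]

```text
clock: 31.32
eef_pos: [482.8, -289.7, 134.3]
tcp_rot: [-3.141, -0.001, 1.699]
contact_force: [0.1, 0.0, -3.8]
opening: 0.338
```

```bash
python3 av.py 4 t3 132
```

```text
mean pos [ 482.78 -289.62  134.2 ] F [-0.35  0.04 -4.67] +- [0.15 0.15 0.18] T [-0.002  0.001  0.009]
F in scale axes [-0.34  0.11 -4.67]
t 31.52 pos [ 482.8 -289.6  134.2] rot [-3.1405e+00 -9.0000e-04  1.6991e+00] F [-0.23 -0.38 -5.08] T [-0.01 -0.02  0.02] open 0.341
shift m [0.22   0.1112 0.0023] rotvec [-0.0011 -0.0009 -0.0779] rows 6.5 q [-0.54  0.4   1.87  0.    0.88 -2.24]
```

Still airborne, carrying the full weight.

Request:
send_rows:
  plan:
    - [[0,0,0.0004],[0,0,0],-1]
    - [[0,0,0.0008],[0,0,0],-1]
    - [[0,0,0.0012],[0,0,0],-1]
    - [[0,0,0.0016],[0,0,0],-1]
    - [[0,0,0.002],[0,0,0],-1]

```text
clock: 31.93
eef_pos: [482.7, -289.6, 132.3]
tcp_rot: [-3.14, -0.001, 1.699]
contact_force: [-2.4, 1.3, 2.8]
opening: 0.345
```

```bash
python3 av.py 4 t4 132
```

```text
mean pos [ 482.76 -289.59  132.39] F [-1.19  0.99 -1.05] +- [0.32 0.15 0.4 ] T [ 0.097  0.156 -0.011]
F in scale axes [-0.96  1.21 -1.05]
t 32.13 pos [ 482.8 -289.6  132.4] rot [-3.1405e+00 -1.0000e-03  1.6991e+00] F [-2.16  1.35 -0.89] T [ 0.13  0.19 -0.04] open 0.342
shift m [0.22   0.1112 0.0005] rotvec [-0.0011 -0.001  -0.0779] rows 6.5 q [-0.54  0.4   1.87  0.    0.87 -2.24]
```

Touched down: vertical load has gone from -4.7 to -1 N. I'll lower another 0.4 mm and release gently.

Request:
send_rows:
  plan:
    - [[0,0,0.0002],[0,0,0],-1]
    - [[0,0,0.0004],[0,0,0],-0.32]
    - [[0,0,0.0004],[0,0,0],-0.27]
    - [[0,0,0.0004],[0,0,0],-0.15]
    - [[0,0,0.0004],[0,0,0],0]
  squeeze: 20

```text
clock: 32.55
eef_pos: [483.2, -289.8, 132.2]
tcp_rot: [-3.141, -0.0, 1.699]
contact_force: [0.8, -0.3, -0.5]
opening: 0.501
```

Request:
send_rows:
  plan:
    - [[0,0,0],[0,0,0],0.2]
    - [[0,0,0],[0,0,0],0.3]
    - [[0,0,-0.006],[0,0,0],0.3]
    - [[0,0,-0.02],[0,0,0],0.3]
    - [[0,0,-0.04],[0,0,0],0.3]

```text
clock: 32.97
eef_pos: [482.2, -289.3, 171.5]
tcp_rot: [-3.139, -0.002, 1.699]
contact_force: [-0.2, -0.1, 0.0]
opening: 0.654
```

Request:
send_rows:
  plan:
    - [[0,0,-0.03],[0,0,0],0.3]
    - [[0,0,-0.06],[0,0,0],0.3]
    - [[0,0,-0.09],[0,0,0],0.3]
    - [[0,0,-0.11],[0,0,0],0.3]
    - [[0,0,-0.12],[0,0,0],0.3]

```text
clock: 33.38
eef_pos: [483.6, -290.1, 295.3]
tcp_rot: [3.141, 0.001, 1.699]
contact_force: [0.3, -0.8, 0.0]
opening: 0.648
```

Run:
```python
from look import *
from ball import ball
look("wrist","u_w"); look("side","u_s"); look("scene","u_c")
print(ball("u_s",0)); print(status.sense()["contact_force"],status.sense()["eef_pos"],status.sense()["clock"])
```

```text
(array([292.02715466, 193.14876033]), array([-1.79150727,  0.86879972]))
[ 0.92970587  0.48982693 -0.80893031] [ 482.64261943 -289.52734971  291.6595849 ] 33.5333
```

View pics/u_w.png

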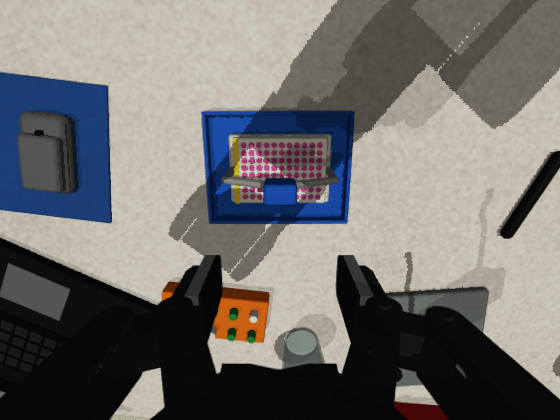

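View pics/u_s.png

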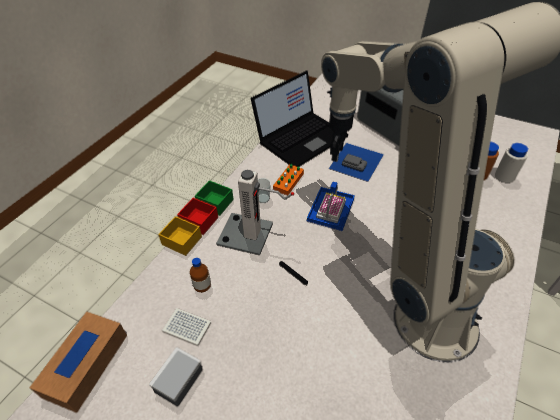

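View pics/u_c.png

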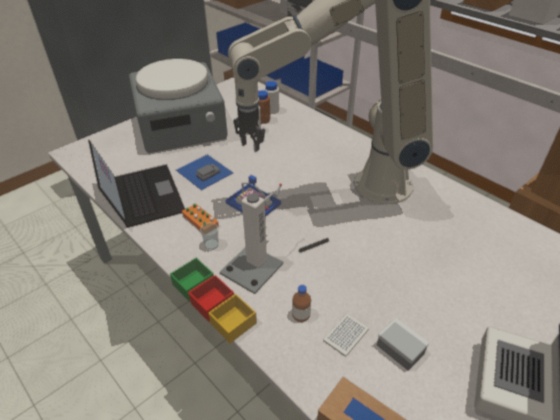

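The carrier stands flat inside the tray at (280,165) in the wrist view. The hook is empty and back at its zero height, and the other things are where they were. The arm is 100 mm or more clear, so I'm handing in.

```bash
python3 -c "
from rig import job; print(job.sign_off())"
```

```text
the job is handed in; nothing more can be done
None
```

The plate carrier was weighed on the spring scale and now stands flat and upright in the blue tray. The scale is empty. I handed the job in at about 33.5 s; no verdict was reported.

- **Hanging:** I lowered the carrier onto the hook at about 0.03 m/s until the wrist force was near zero (about −0.1 N), then opened the jaws. The pointer moved about 2 mm around its rest point on release and settled. It then stood still, with the red ball moving under 0.01 px, for over 3 s with the gripper clear.
- **Weight:** Hook travel was about 45 mm, far from the red band. That gives roughly 4.3 N by travel; the wrist force read about 4.5 N in the air. The two disagree slightly, within camera and force noise.
- **Lift-off and tray:** I lifted it off at about 0.03 m/s, and the hook came back to its zero height. Touchdown in the tray was at about 5 mm/s. In the last pictures the carrier is square and centred, the other things look unmoved, and the arm touches nothing.

Two checks came out off. While centring the bail in the hook, one probe pushed sideways on it with about 5 N, which I backed off at once. The first fit of the tray was about 2 mm off in y, which I corrected from the wrist camera.

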